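# Snap the lid down on the cheese keeper

## Task

Put the red-waxed cheese upright in the middle of the spring-loaded round floor of the counter keeper and let it go. Then take the wooden lid off the sloping blue stand by its handle and push it squarely straight down over the keeper's two orange snap hooks until both have clicked over its edges and hold it level, and let go. Leave the other two cheeses where they stand.

Things in the scene. Friction and masses are not known exactly. Their poses are not given: they have to be found in the camera images.
- cheese_red_mid (a point): Centre (half-way up) of the loose red-waxed cheese: an upright round, 56 mm across and 40 mm high, about 100 g, so its underside is 20 mm below this point. It stands on the table in a row running away from the robot with two identical rounds of other colours; the order varies and the centres are at least 90 mm apart.
- cheese_yellow_mid (a point): Centre of the yellow-waxed cheese, same shape and size as the red one; stays where it is.
- cheese_black_mid (a point): Centre of the black-waxed cheese, same shape and size as the red one; stays where it is.
- keeper: Fixed keeper: dark wooden base 130 mm (x) by 140 mm (y) by 10 mm, turned up to 0.4 rad, left or right on the table; origin under its middle, on the table; z up. It carries a low steel ring (94 mm across, top 18 mm above the table), a sprung round floor and two upright orange snap hooks, hook_a on its +y and hook_b on its -y side. Its x sides are open above the ring.
- keeper_latch (a point): Point on the keeper's upright middle axis at the height of the underside of both hook noses, 68 mm above the table; same axes as the keeper: y runs from hook to hook.
- floor_top (a point): Centre of the top face of the keeper's sprung floor: a round aluminium plate 82 mm across with a raised lip (67 mm inside diameter, 4 mm high) in which the cheese stands. The face is 30 mm above the table when up.
- floor (a joint): How far the sprung floor is pressed down, in m: 0 is up, 0.011 is bottomed out. It stays up under the weight of the cheese; it takes about 3 N to start and 8.5 N to bottom out, and stays level. With the cheese in and the lid held under the hooks it reads about 0.008.
- hook_a_nose (a point): Under the nose of hook_a, a springy strip 30 mm wide (x), inner face 52 mm from the keeper's axis. The nose reaches in to 45 mm from the axis at 69 mm above the table and slopes outward above that, to 54 mm from the axis at 85 mm above the table, so a lid pushed straight down spreads the hooks. Spreading both takes roughly 5 N downward, besides the floor's spring.
- hook_b_nose (a point): The same for the hook on the keeper's -y side.
- hook_a (a joint): How far hook_a is bent outward, in rad: 0 when upright and sprung back (clicked), about 0.1 while the lid's edge passes its nose.
- hook_b (a joint): The same for hook_b.
- lid_handle (a point): Centre of the black bar handle on the loose wooden lid: 14 mm thick (x), 50 mm long (y), 34 mm high (z). The lid's top face is 17 mm below this point along its own z, which points out of the lid through the handle. At the start z leans 26 degrees from vertical to the -x side of the stand. Latched, this point is 17 mm above keeper_latch; with the floor bottomed out, 14 mm. A loose grip lets the lid tip.
- lid_under (a point): Centre of the lid's underside, 23 mm below the handle centre along the lid's z. The lid, about 150 g, is a plate 84 mm (x) by 101 mm (y) by 6 mm thick, with rounded y ends. At the start it lies on the sloping stand, its lower long edge against the ledge. On the keeper its y runs from hook to hook, either way round, its underside resting on the cheese.
- stand: The fixed blue sloping stand, 130 mm (x) by 120 mm (y); origin under the middle of its base, on the table. Its slope faces the -x side and rises 26 degrees towards +x, from 60 mm to 110 mm high, with an 8 mm high ledge along its lower edge that holds the lid. It can stand left or right, turned up to 0.3 rad.

How it is judged:
By the outcome, as a careful person would: the job done as asked, in the order asked, and still so for the second after the job is handed in, with the robot touching nothing.
It also fails if it takes over 64 s, if anything falls off the work surface, if the arm or the gripper's body presses on something with over 40 N, if the wrist force passes 120 N, or if a joint passes its speed limit or range.

## Robot

A 6-joint arm with a two-finger parallel gripper is mounted at the origin on the work surface. World frame = base frame: x ahead of the robot, y to its left, z up, the work surface at z = 0. Lengths are in m, angles in rad, forces in N, time in s.
With the tool pointing down it reaches from about 0.25 to 0.725 m from the base axis. Payload 4 kg.
Tool frame: the origin (TCP) lies on the centre line of the jaws, within the pads' length; the fingertips stand 11 mm ahead of it and the grasp point (between the pads) lies 8 mm behind it; z points along the fingers, x is the direction in which the jaws open and shut, and the axes are right-handed (so a half turn about z gives the same grasp; the last joint's range is limited). The gripper opens to 85 mm and grips with 20 to 120 N. Pads are 22 mm wide; open, the fingers measure 114 mm over their backs; the gripper's body (76 mm by 85 mm) begins 54 mm behind the grasp point. The pads swing forward as they close: fully open they stand 13 mm farther back than shut.
Start: joints at [1.148, 0.241, 0.005, 1.335, 0, 1.571], TCP at [0.205, 0.456, 0.242] pointing down, gripper open.
Joint ranges: [-2.72, 2.72], [-1.05, 1.87], [-1.09, 1.28], [-1.99, 2.15], [-1.42, 1.44], [-3.14, 3.14]. Speed limits (rad/s): [2.79, 2.79, 3.14, 3.14, 3.14, 3.14].

## Interface

Orientations are given as a unit quaternion [x, y, z, w].
In Python, from workcell import bot, viewer, order gives the robot as it stands. The module is installed in compiled form; this text tells all that it offers.
- The arm moves only by the tool send_rows, never from a script. Its argument "increments" is a list that holds one entry, the list of rows, each a list of 4 numbers: the shift along the tool's x, y, z in m, then the turn about the tool's z in degrees. A call has exactly 8 rows; each row shifts and turns the pose as measured when the row begins, along the tool's axes as they then stand; what a row does not reach is not made up. A row lasts 1/10 s, in which the tool goes at most 50 mm and 8.59 degrees, less where a joint would pass 70% of its speed; a pose out of reach is approached as far as the arm can. A call is refused whole if a number of a shift passes 0.05 or a number of a turn 8.59, either way. A call with a gripper value outside its range is refused whole. "hand" is the closure, from -1 (fully open) to 1 (shut), so that 0 is half open, set as the call begins (left out, the last holds). The fingers move at their own pace and stop on an object; the grip force is fixed at half the most. Time passes only in rows, so rows that do not move let the fingers close, or fill a call up. It gives the time, the measured TCP pose, the force and the opening at its end, in the units of the state.
- bot.get_obs(): the state, without advancing time (a new reading comes with each control period).
- viewer.camera(name): name is "side" or "top" or "wrist"; returns a dict with "image" (400x640x3 uint8, red, green, blue), "range_z" (400x640 float32, m along the optical axis (not along the pixel's ray), 0 where there is no reading), "camera_matrix" (3x3 intrinsics, pixels), "dist" ([k1, k2, p1, p2, k3] as OpenCV has them; the pictures are not rectified), "eye" and "rotation" of the camera in the world. Camera axes: x right, y down, z forward; pixel columns grow to the right and rows downward; lengths in m; the calibration is good to about 2 mm. A picture is of the moment at which its call begins.
- order.job_done(): hands the job in, once; it reports no verdict.
The state is a dict: "clock": time; "joint_pos": joint angles; "joint_vel": joint speeds; "tau": joint torques, N m; "eef_pos": TCP position; "tool_rot": TCP orientation; "ft_force": force on the tool from outside, world axes, zero at the start; "ft_torque": the same for the moment, N m; "grip_width": finger opening in m.
Only numpy, scipy, OpenCV 4.12 (cv2) and the standard library are available. Lean on these libraries where they do the work, as an engineer would, in place of code of your own. Each camera call takes 0.05 s, during which the arm holds its last target.

## Working session

There is one attempt and no reset: what is moved stays moved. The work goes in short steps, Python scripts to look and compute and a tool call to move; the robot and the scene stay as the last step left them, time stands still between calls to the robot, and variables do not carry over. Pictures are saved under pics/ and viewed, and the job is handed in when it is done.

Besides the shell and the picture viewer there is one more tool, called as a command line: name --argument value ..., lists and objects as JSON in quotes. send_rows: Moves the arm, as the interface text tells. Its arguments: {"type":"object","properties":{"increments":{"type":"array","items":{"type":"array","items":{"type":"array","items":{"type":"number"}}}},"hand":{"type":"number"}},"required":["increments"]}

```bash
mkdir -p pics
cat > h.py <<'E'
import numpy as np, cv2
from workcell import bot, viewer, order
np.set_printoptions(precision=4,suppress=True)
def snap(n,f):
    c=viewer.camera(n); cv2.imwrite(f'pics/{f}.png',c['image'][...,::-1]); np.savez(f'pics/{f}.npz',**c); return c
def load(f): return dict(np.load(f'pics/{f}.npz'))
def rot(c):
    R=np.array(c['rotation']); 
    if R.shape!=(3,3):
        from scipy.spatial.transform import Rotation as Ro; R=Ro.from_quat(R).as_matrix()
    return R
def ray(c,uv):
    p=cv2.undistortPoints(np.array(uv,float).reshape(-1,1,2),c['camera_matrix'],c['dist']).reshape(-1,2)
    return np.c_[p,np.ones(len(p))]
def pts(c,uv):   # depth points
    uv=np.array(uv).reshape(-1,2); z=c['range_z'][uv[:,1].astype(int),uv[:,0].astype(int)]
    return (ray(c,uv)*z[:,None])@rot(c).T+c['eye']
def plane(c,uv,h):
    d=ray(c,uv)@rot(c).T; return c['eye']+d*((h-c['eye'][2])/d[:,2])[:,None]
E
python3 - <<'E'
from h import *
for n in ['top','side','wrist']:
    c=snap(n,n+'0'); print(n,c['eye'],rot(c).tolist(),c['camera_matrix'].tolist(),c['dist'])
o=bot.get_obs(); print(o)
E
```

```text
top [0.498  0.0017 1.043 ] [[0.013199884356897297, -0.9973102903889541, 0.07209679422321477], [-0.999899828453741, -0.013533721687205723, -0.004143843080104639], [0.005108435293102148, -0.0720348739264066, -0.9973890318362554]] [[432.8108240623502, 0.0, 320.0884458392788], [0.0, 432.8108240623502, 200.08128830331108], [0.0, 0.0, 1.0]] [0.0137 0.     0.     0.     0.    ]
side [ 0.4756 -0.6823  0.7564] [[0.9936943037816335, -0.08853511709015376, 0.06879799178586622], [-0.11096717401916446, -0.6886664342393889, 0.7165366903670783], [-0.016059792095037256, -0.7196527463949808, -0.6941484046542397]] [[436.61049074101277, 0.0, 316.6008431967489], [0.0, 436.61049074101277, 200.52778443315773], [0.0, 0.0, 1.0]] [-0.0608  0.      0.      0.      0.    ]
wrist [0.1389 0.4847 0.3744] [[0.41059204374292413, 0.8749808606568563, 0.2565592857395648], [0.9118177135733458, -0.3935026263866065, -0.11723540523544396], [-0.00162198300997346, 0.28207122595371154, -0.959392095370858]] [[304.06917390231916, 0.0, 318.4189673434047], [0.0, 304.06917390231916, 200.34338212772747], [0.0, 0.0, 1.0]] [-0.0468  0.      0.      0.      0.    ]
{'clock': 0.15, 'joint_pos': array([ 1.148 ,  0.2413,  0.004 ,  1.3352, -0.    ,  1.5708]), 'joint_vel': array([ 0.0006, -0.0007,  0.005 , -0.0023, -0.001 ,  0.0003]), 'tau': array([  0.0002, -37.2636,  25.2638,   0.0124,  -0.    ,  -0.    ]), 'eef_pos': array([0.205 , 0.4555, 0.2416]), 'tool_rot': array([ 0.8397,  0.543 , -0.0007,  0.0005]), 'ft_force': array([ 0.1765,  0.7745, -0.6942]), 'ft_torque': array([ 0.0196, -0.0517,  0.0285]), 'grip_width': 0.08523716542044628}
```

View pics/top0.png

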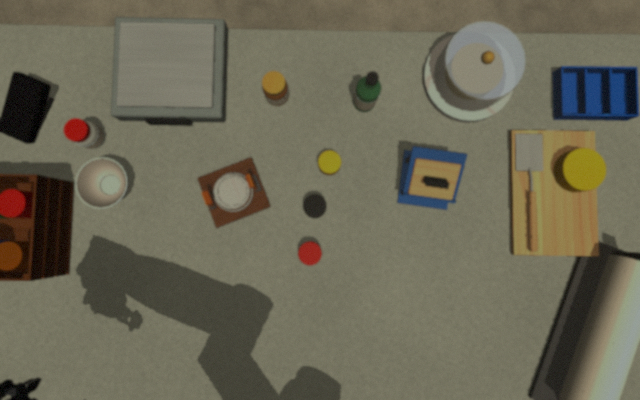

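View pics/side0.png

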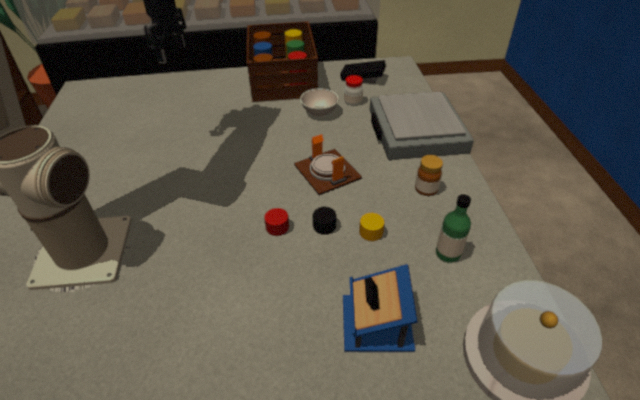

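View pics/wrist0.png

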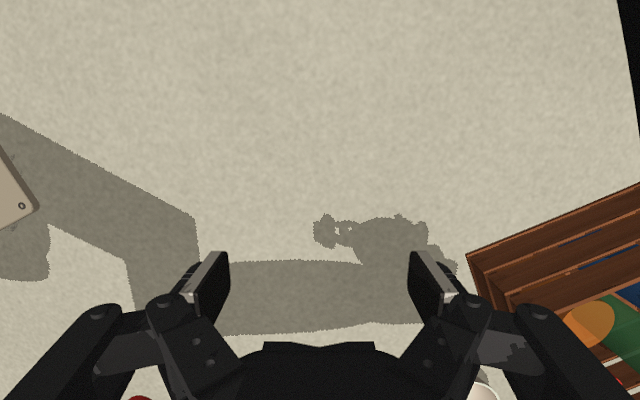

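The top view shows the red cheese at (310,252), black at (315,205) and yellow at (329,162). The keeper is at (233,191), and the stand with the lid is at (433,181).

Run:
```python
from h import *
t=load('top0'); s=load('side0')
a=t['image'][140:270,180:350]; b=t['image'][130:220,380:490]
a=cv2.resize(a,None,fx=4,fy=4,interpolation=cv2.INTER_CUBIC)
b=cv2.resize(b,None,fx=6,fy=6,interpolation=cv2.INTER_CUBIC)
cv2.imwrite('pics/za.png',a[...,::-1]); cv2.imwrite('pics/zb.png',b[...,::-1])
c=cv2.resize(s['image'][120:250,260:390],None,fx=4,fy=4,interpolation=cv2.INTER_CUBIC)
cv2.imwrite('pics/zc.png',c[...,::-1])
c=cv2.resize(s['image'][255:355,330:430],None,fx=5,fy=5,interpolation=cv2.INTER_CUBIC)
cv2.imwrite('pics/zd.png',c[...,::-1])
def cen(m):
    n,l,st,ce=cv2.connectedComponentsWithStats(m.astype(np.uint8)); return [(st[i].tolist(),ce[i]) for i in range(1,n) if st[i,4]>15]
for nm,c in (('top',t),('side',s)):
    h=cv2.cvtColor(c['image'],cv2.COLOR_RGB2HSV); H,S,V=[h[...,i].astype(int) for i in range(3)]
    for col,m in (('red',((H<5)|(H>174))&(S>180)&(V>60)),('orange',(H>5)&(H<16)&(S>190)&(V>110)),('yel',(H>22)&(H<32)&(S>180)),('blue',(H>100)&(H<125)&(S>150)),('wood',(H>8)&(H<25)&(S>60)&(V>120))):
        print(nm,col)
        for st,ce in cen(m): print('  ',st,ce)
```

```text
top red
   [65, 119, 24, 22, 418] [ 76.2608 129.6292]
   [0, 188, 27, 30, 651] [ 12.0184 202.6759]
   [299, 242, 22, 22, 373] [309.4772 252.6702]
top orange
   [247, 175, 6, 12, 34] [249.5588 180.2059]
   [203, 192, 8, 12, 53] [206.5849 197.3774]
top yel
   [561, 148, 44, 43, 1434] [582.9937 168.8919]
   [319, 151, 21, 23, 373] [328.9115 161.8418]
top blue
   [560, 67, 78, 52, 3094] [598.6351  92.6522]
   [406, 197, 11, 6, 22] [411.2273 199.5   ]
top wood
   [374, 3, 8, 10, 24] [377.0833   7.5417]
   [486, 51, 9, 10, 74] [490.1216  55.7838]
   [261, 70, 25, 23, 446] [272.8206  80.9327]
   [62, 117, 19, 15, 27] [ 68.7407 121.4444]
   [512, 129, 88, 128, 7031] [555.3776 202.9515]
   [409, 159, 51, 40, 1268] [433.8107 177.9858]
   [85, 162, 23, 28, 165] [ 93.0121 172.5939]
   [108, 164, 11, 6, 22] [112.6364 166.1818]
   [531, 171, 3, 13, 23] [532.2609 176.3478]
   [246, 175, 7, 13, 51] [248.6667 181.2549]
   [90, 190, 19, 11, 48] [ 98.6458 196.    ]
   [200, 192, 10, 14, 79] [204.5696 197.7215]
   [577, 259, 58, 141, 1274] [605.6146 328.9474]
side red
   [288, 51, 19, 8, 116] [297.1293 
[... 814 characters left out ...]
3306 165.5124]
   [330, 155, 15, 16, 53] [335.3585 160.2453]
   [420, 155, 24, 14, 247] [432.0364 161.2955]
   [0, 158, 35, 10, 101] [ 13.5347 163.7723]
   [489, 161, 107, 65, 2801] [545.1978 196.1217]
   [478, 164, 24, 12, 119] [487.4958 169.2437]
   [264, 207, 24, 7, 25] [275.08 208.6 ]
   [359, 211, 27, 20, 399] [371.7594 220.4561]
   [514, 223, 19, 11, 92] [521.8913 227.9348]
   [554, 229, 8, 7, 26] [557.9231 232.5385]
   [576, 240, 9, 8, 26] [579.2692 243.4231]
   [551, 250, 12, 6, 24] [556.875  252.1667]
   [533, 256, 8, 4, 17] [536.5882 257.8235]
   [353, 271, 48, 58, 1749] [377.0532 301.506 ]
   [544, 311, 14, 14, 140] [550.3786 317.4   ]
   [505, 345, 39, 27, 62] [523.4677 360.7581]
```

View pics/za.png

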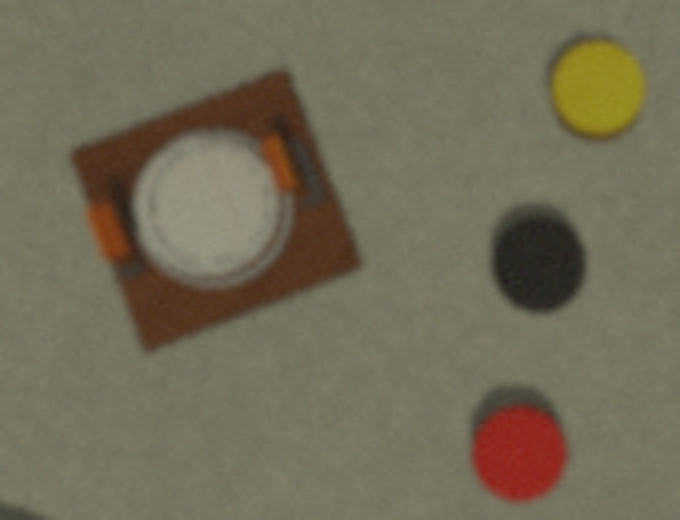

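View pics/zb.png

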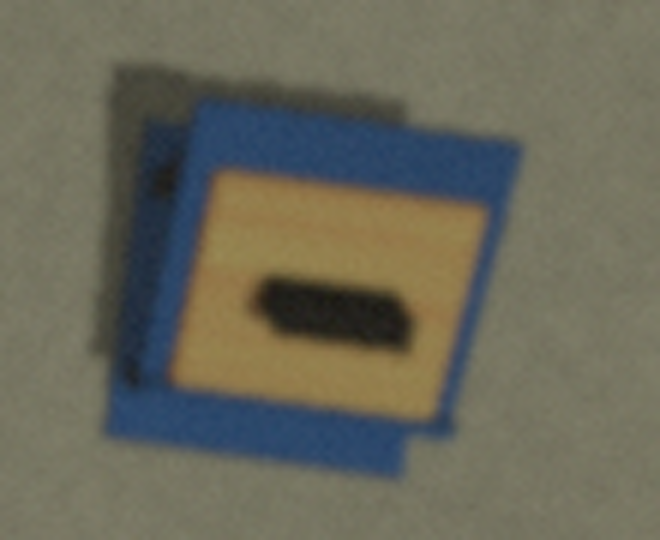

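View pics/zc.png

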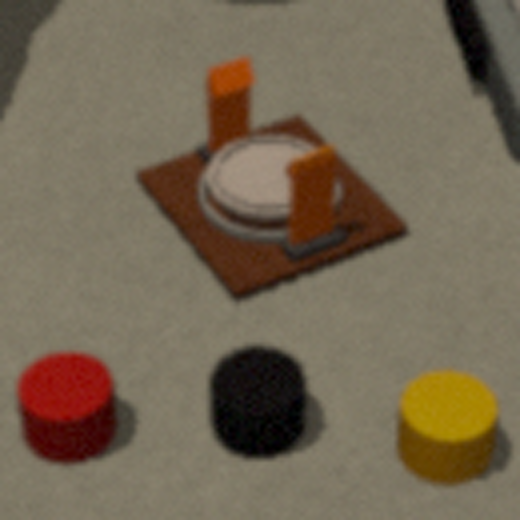

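View pics/zd.png

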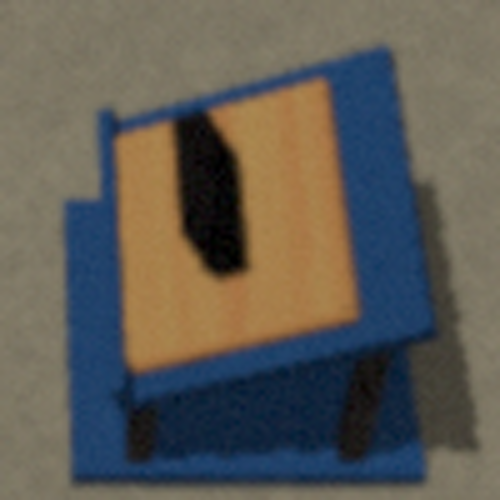

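The zoomed views show the red cheese standing alone at the near end of the row. The keeper is turned about +21° and the lid about −8°, with the handle clear. Next I'll measure their positions.

Run:
```python
from h import *
t=load('top0'); s=load('side0')
def hsv(c):
    h=cv2.cvtColor(c['image'],cv2.COLOR_RGB2HSV); return [h[...,i].astype(int) for i in range(3)]
def uvs(m,x0,y0,x1,y1):
    k=np.zeros_like(m); k[y0:y1,x0:x1]=m[y0:y1,x0:x1]; v,u=np.nonzero(k); return np.c_[u,v]
for nm,c,box in (('top',t,(290,235,330,270)),('side',s,(255,200,295,245))):
    H,S,V=hsv(c); uv=uvs(((H<6)|(H>172))&(S>150)&(V>50),*box)
    p=pts(c,uv); print(nm,'z pct',np.percentile(p[:,2],[5,25,50,75,95]))
    q=p[p[:,2]>.034]; 
    (x,y),r=cv2.minEnclosingCircle(q[:,:2].astype(np.float32)); print('red',q.mean(0),x,y,r,len(q))
    e=cv2.fitEllipse(cv2.convexHull(uv.astype(np.float32))); print('ellipse',e,plane(c,[e[0]],.04))
# keeper
for nm,c,box in (('top',t,(190,150,280,230)),('side',s,(285,130,365,200))):
    H,S,V=hsv(c); uv=uvs((H>3)&(H<17)&(S>170)&(V>60),*box)
    p=pts(c,uv); 
    q=p[p[:,2]>.05]; print(nm,'hooks',len(q))
    if len(q)>10:
        _,lab,ce=cv2.kmeans(q[:,:2].astype(np.float32),2,None,(3,50,1e-5),5,cv2.KMEANS_PP_CENTERS)
        for i in (0,1): print(ce[i],q[lab[:,0]==i].max(0),q[lab[:,0]==i].min(0))
        d=ce[0]-ce[1]; print(ce.mean(0),np.hypot(*d),np.degrees(np.arctan2(d[1],d[0])))
    # floor/plate: bright low saturation
    v,u=np.mgrid[box[1]:box[3],box[0]:box[2]]; uv=np.c_[u.ravel(),v.ravel()]; p=pts(c,uv)
    k=(p[:,2]>.024)&(p[:,2]<.040)&(S[uv[:,1],uv[:,0]]<90)
    q=p[k]; print('floor',len(q),q.mean(0),(q.max(0)+q.min(0))/2,np.ptp(q,axis=0))
    k=(S[uv[:,1],uv[:,0]]>110)&(V[uv[:,1],uv[:,0]]<110)&(p[:,2]<.016)&(p[:,2]>.003)
    q=plane(c,uv[k],.01); r=cv2.minAreaRect(q[:,:2].astype(np.float32)); print('base',r)
# lid
for nm,c,box in (('top',t,(395,140,475,215)),('side',s,(340,260,420,352))):
    H,S,V=hsv(c); uv=uvs((H>8)&(H<25)&(S>60)&(V>100),*box)
    p=pts(c,uv); m=np.median(p,0); 
    for _ in range(4):
        m=p.mean(0); n=np.linalg.svd(p-m)[2][2]; n*=np.sign(n[2]); d=(p-m)@n; k=abs(d)<.006; p=p[k]; uv=uv[k]
    print(nm,'lid plane',m,n,np.degrees(np.arccos(n[2])),d.std(),len(p))
    # rect in plane by rays
    D=ray(c,uv)@rot(c).T; w=c['eye']+D*((m-c['eye'])@n/(D@n))[:,None]
    ex=np.cross([0,1,0],n); ex/=np.linalg.norm(ex); ey=np.cross(n,ex)
    a=np.c_[(w-m)@ex,(w-m)@ey]; r=cv2.minAreaRect(a.astype(np.float32)); print(r)
    C=m+r[0][0]*ex+r[0][1]*ey; print('centre',C,'handle',C+.017*n)
    for b in (0,1):
        th=np.radians(r[2]+90*b); v=np.cos(th)*ex+np.sin(th)*ey; print('axis',v,np.degrees(np.arctan2(v[1],v[0])))
    uvh=uvs((V<45),*box); ph=pts(c,uvh); hh=(ph-C)@n; k=(hh>.01)&(hh<.045)
    q=ph[k]; print('handle pts',len(q),q.mean(0)); k=abs(hh-.034)<.006; print('top',k.sum(),ph[k].mean(0), ph[k].mean(0)-.017*n)
```

```text
top z pct [0.0345 0.0368 0.038  0.0394 0.0413]
red [0.4485 0.0202 0.0431] 0.46030208468437195 0.013665185309946537 0.039651501923799515 403
ellipse ((309.4286804199219, 252.7011260986328), (22.558889389038086, 23.004762649536133), 3.042996406555176) [[0.4487 0.0204 0.04  ]]
side z pct [0.0104 0.0259 0.039  0.0406 0.0422]
red [0.4485 0.0133 0.0421] 0.4604659080505371 -0.31746235489845276 0.36526283621788025 349
ellipse ((276.6247253417969, 221.18072509765625), (24.428241729736328, 27.738075256347656), 174.08021545410156) [[0.4496 0.0019 0.04  ]]
top hooks 127
[0.5698 0.2517] [0.5832 0.2593 0.0844] [0.5556 0.2432 0.0672]
[0.6093 0.1549] [0.6236 0.1656 0.086 ] [0.5959 0.1465 0.0502]
[0.5895 0.2033] 0.10459549 112.2334
floor 940 [0.5886 0.2042 0.0289] [0.5889 0.2047 0.0305] [0.0784 0.0807 0.0128]
base ((0.5893347263336182, 0.20524445176124573), (0.12610885500907898, 0.13705819845199585), 22.50386619567871)
side hooks 224
[0.5698 0.251 ] [0.5838 0.2598 0.085 ] [0.556  0.2426 0.0508]
[0.611  0.1527] [0.6249 0.1629 0.0861] [0.5963 0.1427 0.0502]
[0.5904 0.2018] 0.10657922 112.69369
floor 37
[... 456 characters left out ...]
0.2537  0.1006]
axis [0.8116 0.3142 0.4925] 21.161351650764118
axis [-0.2552  0.9491 -0.1848] 105.05356206662745
handle pts 144 [ 0.6082 -0.2512  0.1132]
top 94 [ 0.6052 -0.2513  0.117 ] [ 0.6141 -0.2517  0.1025]
side lid plane [ 0.6178 -0.2638  0.0877] [-0.4664  0.1265  0.8755] 28.896440217888163 0.0011857110060229643 394
((0.002101939171552658, 0.0012426376342773438), (0.12145785987377167, 0.019358474761247635), 36.11138153076172)
centre [ 0.6198 -0.2625  0.0885] handle [ 0.6118 -0.2604  0.1034]
axis [0.7481 0.5846 0.314 ] 38.007833118467026
axis [-0.4721  0.8014 -0.3673] 120.50302880034822
handle pts 275 [ 0.608  -0.2612  0.1139]
top 170 [ 0.6051 -0.2577  0.1181] [ 0.613  -0.2599  0.1032]
```

Run:
```python
from h import *
t=load('top0'); s=load('side0')
def hsv(c):
    h=cv2.cvtColor(c['image'],cv2.COLOR_RGB2HSV); return [h[...,i].astype(int) for i in range(3)]
def uvs(m,x0,y0,x1,y1):
    k=np.zeros_like(m); k[y0:y1,x0:x1]=m[y0:y1,x0:x1]; v,u=np.nonzero(k); return np.c_[u,v]
for nm,c,box in (('top',t,(290,235,330,270)),('side',s,(255,200,295,245))):
    H,S,V=hsv(c); uv=uvs(((H<6)|(H>172))&(S>150)&(V>50),*box)
    p=pts(c,uv); q=p[(p[:,2]>.034)&(p[:,2]<.046)]; print(nm,'red',np.median(q,0),np.percentile(q,[3,97],axis=0).mean(0))
for nm,c,box in (('top',t,(395,140,475,215)),('side',s,(340,260,420,352))):
    H,S,V=hsv(c); uv0=uvs((H>8)&(H<25)&(S>60)&(V>100),*box)
    p=pts(c,uv0); k=(p[:,2]>.05)&(p[:,2]<.13)
    for thr in (.02,.012,.008,.006,.006):
        A=np.c_[p[k,:2],np.ones(k.sum())]; co=np.linalg.lstsq(A,p[k,2],rcond=None)[0]
        k=abs(np.c_[p[:,:2],np.ones(len(p))]@co-p[:,2])<thr
    n=np.array([-co[0],-co[1],1]); n/=np.linalg.norm(n); m=p[k].mean(0)
    print(nm,'plane',m,n,np.degrees(np.arccos(n[2])),np.degrees(np.arctan2(-n[1],-n[0])),k.sum(),len(p))
    D=ray(c,uv0)@rot(c).T; w=c['eye']+D*((m-c['eye'])@n/(D@n))[:,None]
    ex=np.cross([0,1,0],n); ex/=np.linalg.norm(ex); ey=np.cross(n,ex)
    a=np.c_[(w-m)@ex,(w-m)@ey]
    # hull-based quadr
    r=cv2.minAreaRect(a.astype(np.float32)); print(r)
    C=m+r[0][0]*ex+r[0][1]*ey; print('centre',C,'handle',C+.017*n)
    for b in (0,1):
        th=np.radians(r[2]+90*b); v=np.cos(th)*ex+np.sin(th)*ey; print('axis',v,np.degrees(np.arctan2(v[1],v[0])))
    uvh=uvs((V<50),*box); ph=pts(c,uvh); hh=(ph-C)@n; k=(hh>.028)&(hh<.042)&(np.linalg.norm(ph-C,axis=1)<.06)
    q=np.median(ph[k],0); print('handle top',k.sum(),q,'mid',q-.017*n); rr=cv2.minAreaRect(ph[k][:,:2].astype(np.float32)); print(rr)
```

```text
top red [0.448 0.021 0.038] [0.448  0.0203 0.0381]
side red [0.4484 0.0146 0.0402] [0.4487 0.0164 0.0395]
top plane [ 0.6195 -0.2543  0.0866] [-0.4296  0.0538  0.9014] 25.657054197501356 -7.136306284441499 1363 1394
((-0.0019498467445373535, -0.00044490396976470947), (0.10006280243396759, 0.08445492386817932), 83.23414611816406)
centre [ 0.6177 -0.2548  0.0858] handle [ 0.6104 -0.2538  0.1011]
axis [0.1293 0.9916 0.0025] 82.568982670696
axis [-0.8937  0.1176 -0.433 ] 172.50098534024406
handle top 100 [ 0.6051 -0.2513  0.1169] mid [ 0.6124 -0.2523  0.1016]
((0.6053933501243591, -0.25182685256004333), (0.04493306949734688, 0.010402195155620575), 83.0470962524414)
side plane [ 0.6196 -0.2631  0.0883] [-0.432   0.0618  0.8997] 25.876079931267533 -8.145815448302129 1809 1827
((-0.0016005784273147583, 0.0056581273674964905), (0.10124748945236206, 0.0851864442229271), 83.55873107910156)
centre [ 0.6183 -0.2574  0.0873] handle [ 0.611  -0.2564  0.1026]
axis [ 0.1277  0.9918 -0.0068] 82.66147677975935
axis [-0.8928  0.112  -0.4364] 172.85138288709783
handle top 176 [ 0.605  -0.2579  0.118 ] mid [ 0.6124 -0.2589  0.1027]
((0.6054982542991638, -0.2562117874622345), (0.0487617589533329, 0.012703923508524895), 82.94754028320312)
```

```bash
cat >> h.py <<'E'
from scipy.spatial.transform import Rotation as Ro
def go(x,y,z,yaw=None):
    o=bot.get_obs(); R=Ro.from_quat(o['tool_rot']).as_matrix(); d=R.T@(np.array([x,y,z])-o['eef_pos'])
    w=np.degrees(np.arctan2(R[1,0],R[0,0])); 
    print('t',o['clock'],'pos',o['eef_pos'],'toolx yaw',w,'F',o['ft_force'],'w',o['grip_width'],'tilt',R[:,2])
    t=None if yaw is None else -((yaw-w+90)%180-90)
    print('GO tool d mm',d*1000,'turn',t, 'alt' , None if t is None else t-np.sign(t)*180,'j6',o['joint_pos'])
E
echo ok
```

```text
ok
```

send_rows --increments '[[[-0.03,0.04,0.005,0],[-0.03,0.04,0.005,0],[-0.03,0.04,0.005,0],[-0.03,0.04,0.005,0],[-0.03,0.04,0.01,0],[-0.03,0.04,0.01,0],[-0.03,0.04,0.01,0],[-0.03,0.04,0.01,0]]]' --hand -1

```text
clock: 0.95
eef_pos: [0.3973, 0.1124, 0.1811]
tool_rot: [0.835, 0.55, 0.001, -0.0]
ft_force: [1.6, 0.4, -0.5]
grip_width: 0.0854
```

```bash
python3 -c "
from h import *
go(.4485,.0185,.13,22.5)"
```

```text
t 0.95 pos [0.3973 0.1124 0.1811] toolx yaw 66.6725754083237 F [ 1.6407  0.3657 -0.4537] w 0.0853854436535197 tilt [ 0.0021  0.0015 -1.    ]
GO tool d mm [-66.0269  84.1039  51.0474] turn 44.172575408323695 alt -135.8274245916763 j6 [ 0.275   0.1076 -0.3232  1.1376  0.0009  0.6821]
```

send_rows --increments '[[[-0.025,0.032,0.015,0],[-0.025,0.032,0.015,0],[-0.01,0.012,0.01,0],[-0.004,0.006,0.006,0],[-0.002,0.002,0.005,0],[0,0,0,0],[0,0,0,0],[0,0,0,0]]]'

```text
clock: 1.75
eef_pos: [0.45, 0.0111, 0.1268]
tool_rot: [0.837, 0.547, 0.001, -0.001]
ft_force: [0.1, -0.8, -0.4]
grip_width: 0.0856
```

```bash
python3 -c "
from h import *
go(.4485,.0185,.13,22.5)
c=snap('wrist','w1')
H,S,V=[cv2.cvtColor(c['image'],cv2.COLOR_RGB2HSV)[...,i].astype(int) for i in range(3)]
m=((H<6)|(H>172))&(S>150)&(V>50)
n,l,st,ce=cv2.connectedComponentsWithStats(m.astype(np.uint8))
for i in range(1,n):
    if st[i,4]>300:
        v,u=np.nonzero(l==i); p=pts(c,np.c_[u,v]); q=p[(p[:,2]>.034)&(p[:,2]<.046)]; print(st[i],ce[i],np.median(q,0),np.percentile(q,[2,98],axis=0))
"
```

```text
t 1.75 pos [0.45   0.0111 0.1268] toolx yaw 66.26341105160894 F [ 0.0918 -0.8291 -0.3689] w 0.08563689498754624 tilt [ 0.0003  0.002  -1.    ]
GO tool d mm [ 6.1808 -4.3408 -3.2027] turn 43.76341105160894 alt -136.23658894839105 j6 [ 0.0234  0.2322 -0.3247  1.0136  0.002   0.4377]
[ 292  159   73   77 4314] [327.9988 198.1198] [0.4455 0.0207 0.0412] [[ 0.4217 -0.0039  0.0386]
 [ 0.4708  0.0447  0.0426]]
```

View pics/w1.png

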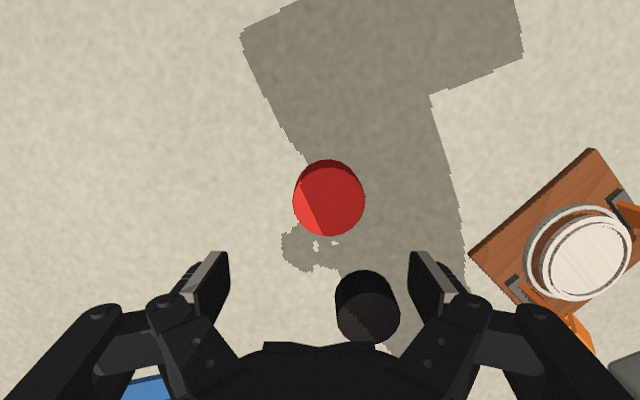

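The wrist view shows red at (328,198) and the keeper at right, and the fingers clear the black cheese. Descending on red.

send_rows --increments '[[[0.004,-0.004,0.02,0],[0.002,-0.002,0.02,0],[0,0,0.02,0],[0,0,0.02,0],[0,0,0.014,0],[0,0,0.007,0],[0,0,0,0],[0,0,0,0]]]'

```text
clock: 2.6
eef_pos: [0.4512, 0.025, 0.0281]
tool_rot: [0.835, 0.551, 0.006, 0.002]
ft_force: [-0.2, -0.1, 0.8]
grip_width: 0.0852
```

```bash
python3 -c "
from h import *
go(.447,.0195,.016,22.5)
c=snap('wrist','w2');c=snap('side','s2')
cv2.imwrite('pics/s2z.png',cv2.resize(c['image'][130:280,180:400],None,fx=3,fy=3,interpolation=cv2.INTER_CUBIC)[...,::-1])
"
```

```text
t 2.6 pos [0.4512 0.025  0.0281] toolx yaw 66.85891766204536 F [-0.2346 -0.14    0.8229] w 0.08517098391410148 tilt [ 0.0131  0.0034 -0.9999]
GO tool d mm [-6.8316 -1.7926 12.003 ] turn 44.35891766204536 alt -135.64108233795463 j6 [ 0.0537  0.3596 -0.4597  0.7383  0.0027  0.4577]
```

View pics/w2.png

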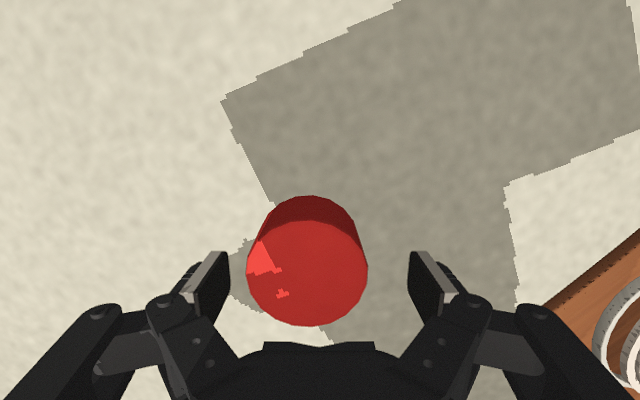

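View pics/s2z.png

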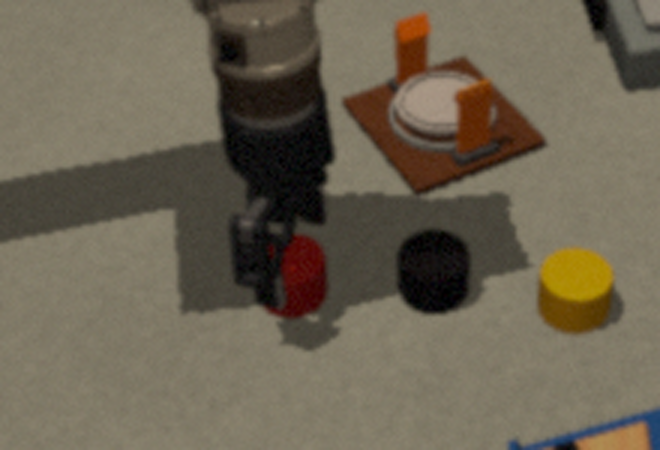

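send_rows --increments '[[[-0.004,-0.001,0.004,0],[-0.003,-0.001,0.004,0],[0,0,0.004,0],[0,0,0,0],[0,0,0,0],[0,0,0,0],[0,0,0,0],[0,0,0,0]]]'

```text
clock: 3.5
eef_pos: [0.4481, 0.0185, 0.0169]
tool_rot: [0.835, 0.55, 0.008, 0.003]
ft_force: [-0.1, 0.2, -0.1]
grip_width: 0.0852
```

```bash
python3 -c "
from h import *
go(.447,.0195,.016,22.5)
"
```

```text
t 3.5 pos [0.4481 0.0185 0.0169] toolx yaw 66.79645865294067 F [-0.0741  0.247  -0.1265] w 0.08517602707697905 tilt [ 0.0174  0.0035 -0.9998]
GO tool d mm [ 0.4576 -1.4341  0.8876] turn 44.29645865294067 alt -135.70354134705934 j6 [ 0.0394  0.3701 -0.484   0.6991  0.0028  0.4445]
```

send_rows --increments '[[[0,-0.001,0,0],[0,0,0,0],[0,0,0,0],[0,0,0,0],[0,0,0,0],[0,0,0,0],[0,0,0,0],[0,0,0,0]]]' --hand 1

```text
clock: 4.3
eef_pos: [0.4474, 0.0192, 0.0176]
tool_rot: [0.835, 0.551, 0.009, 0.003]
ft_force: [-0.4, 0.7, -0.6]
grip_width: 0.0542
```

send_rows --increments '[[[0,0,-0.01,0],[0,0,-0.02,0],[0,0,-0.03,0],[0,0,-0.03,0],[0,0,-0.03,0],[0,0,-0.01,0],[0,0,0,0],[0,0,0,0]]]'

```text
clock: 5.1
eef_pos: [0.4428, 0.0186, 0.1545]
tool_rot: [0.835, 0.551, 0.007, 0.003]
ft_force: [0.6, -0.1, -2.1]
grip_width: 0.0547
```

```bash
python3 -c "
from h import *
go(.589,.203,.12,22.5)
c=snap('wrist','w3')
"
```

```text
t 5.1 pos [0.4428 0.0186 0.1545] toolx yaw 66.81387856290436 F [ 0.5507 -0.1262 -2.0974] w 0.05474426096307075 tilt [ 0.0147  0.0037 -0.9999]
GO tool d mm [226.7891  61.3469  37.3279] turn 44.313878562904364 alt -135.68612143709564 j6 [ 0.0399  0.1803 -0.3111  1.0646  0.0031  0.4446]
```

View pics/w3.png

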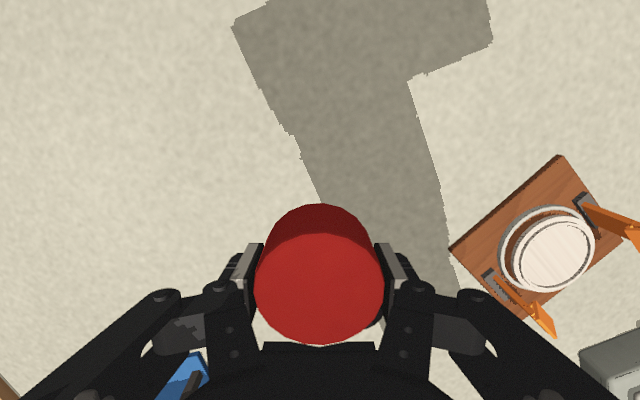

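send_rows --increments '[[[0.024,0.0065,0,7.4],[0.035,0.005,0,7.4],[0.04,0,0,7.4],[0.04,-0.005,0,7.4],[0.038,-0.01,0,7.4],[0.032,-0.013,0,7.4],[0.017,-0.01,0,0],[0,0,0,0]]]'

```text
clock: 5.95
eef_pos: [0.5877, 0.2051, 0.1421]
tool_rot: [0.984, 0.176, -0.004, 0.001]
ft_force: [-0.6, -1.9, -0.7]
grip_width: 0.0541
```

```bash
cat > m.py <<'E'
from h import *
import sys
c=snap('wrist',sys.argv[1])
o=bot.get_obs(); R=Ro.from_quat(o['tool_rot']).as_matrix()
H,S,V=[cv2.cvtColor(c['image'],cv2.COLOR_RGB2HSV)[...,i].astype(int) for i in range(3)]
m=((H<6)|(H>172))&(S>150)&(V>50)
n,l,st,ce=cv2.connectedComponentsWithStats(m.astype(np.uint8)); i=1+np.argmax(st[1:,4])
v,u=np.nonzero(l==i); p=pts(c,np.c_[u,v]); zt=np.percentile(p[:,2],80); q=p[abs(p[:,2]-zt)<.006]
print('cheese top',st[i],np.median(q,0),np.percentile(q,[2,98],axis=0).mean(0),'rel tool',R.T@(np.median(q,0)-o['eef_pos']))
go(.589,.203,.12,22.5)
v,u=np.mgrid[0:400,0:640]; uv=np.c_[u.ravel(),v.ravel()]; p=pts(c,uv); Hf,Sf,Vf=H.ravel(),S.ravel(),V.ravel()
near=np.hypot(p[:,0]-.589,p[:,1]-.203)<.09
k=near&(Hf>3)&(Hf<17)&(Sf>190)&(p[:,2]>.06)&(p[:,2]<.09)
q=p[k]
if k.sum()>50:
    _,lab,cc=cv2.kmeans(q[:,:2].astype(np.float32),2,None,(3,50,1e-5),5,cv2.KMEANS_PP_CENTERS); d=cc[0]-cc[1]
    print('hooks',cc.tolist(),cc.mean(0),np.hypot(*d),np.degrees(np.arctan2(d[1],d[0])))
k=near&(p[:,2]>.024)&(p[:,2]<.038)&(Sf<70)
q=p[k]
if len(q)>50: print('floor',len(q),np.median(q,0),np.percentile(q,[1,99],axis=0).mean(0),np.ptp(q,axis=0))
E
python3 m.py w4
```

```text
cheese top [  253   203   132   142 14315] [0.5861 0.2079 0.1656] [0.5868 0.206  0.1647] rel tool [ 0.0008 -0.0039 -0.0238]
t 6.0 pos [0.5866 0.2039 0.1417] toolx yaw 20.27728265202749 F [ 0.1526 -0.2169 -2.0289] w 0.05455771805728825 tilt [-0.0094 -0.0035 -0.9999]
GO tool d mm [ 2.202   1.6533 21.7101] turn -2.2227173479725053 alt 177.7772826520275 j6 [ 0.3346  0.5428  0.1906  1.2287 -0.0002  1.5515]
hooks [[0.5628123879432678, 0.25040102005004883], [0.5768525004386902, 0.2573583722114563]] [0.5698 0.2539] 0.015669381 -153.64001
floor 4631 [0.584  0.2183 0.0314] [0.5895 0.2144 0.0329] [0.0821 0.0681 0.0105]
```

View pics/w4.png

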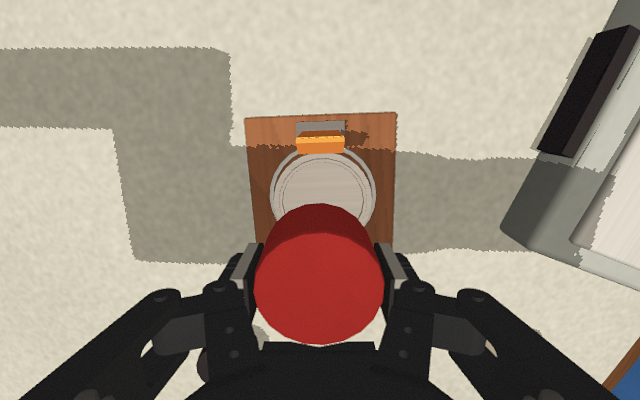

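send_rows --increments '[[[0.002,0.0015,0.01,-2.2],[0,0,0.02,0],[0,0,0.02,0],[0,0,0.015,0],[0,0,0.01,0],[0,0,0,0],[0,0,0,0],[0,0,0,0]]]'

```text
clock: 6.8
eef_pos: [0.5804, 0.1944, 0.0605]
tool_rot: [0.981, 0.193, -0.012, 0.003]
ft_force: [0.4, 0.1, -2.1]
grip_width: 0.0549
```

```bash
python3 m.py w5; python3 -c "
from h import *
c=snap('side','s5')
cv2.imwrite('pics/s5z.png',cv2.resize(c['image'][80:220,260:400],None,fx=4,fy=4,interpolation=cv2.INTER_CUBIC)[...,::-1])
"
```

```text
cheese top [  253   203   132   142 14320] [0.5789 0.1973 0.084 ] [0.5796 0.1954 0.0832] rel tool [-0.0011 -0.0032 -0.0231]
t 6.85 pos [0.5807 0.1945 0.0608] toolx yaw 22.317117943068965 F [-0.1469 -0.9085 -1.1556] w 0.05447917592014262 tilt [-0.0215 -0.0098 -0.9997]
GO tool d mm [  9.5255  -4.665  -59.4164] turn -0.1828820569310352 alt 179.81711794306898 j6 [ 0.3244  0.6047  0.0719  1.0615 -0.0025  1.5057]
hooks [[0.5686120390892029, 0.2548173666000366], [0.6019991040229797, 0.16584831476211548]] [0.5853 0.2103] 0.095027305 110.569405
floor 6930 [0.5906 0.2244 0.0314] [0.5889 0.2221 0.033 ] [0.0816 0.0552 0.0107]
```

View pics/w5.png

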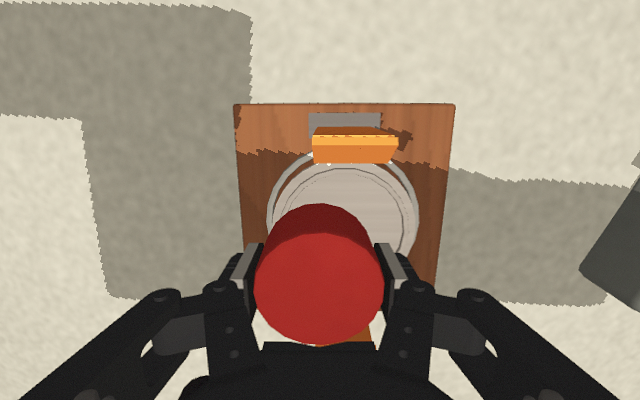

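View pics/s5z.png

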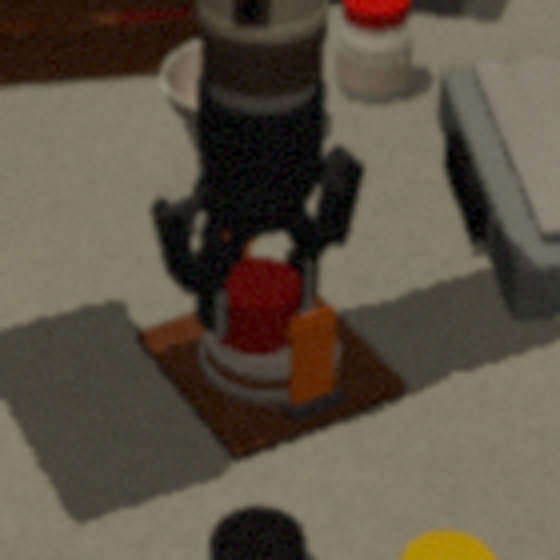

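send_rows --increments '[[[0.003,-0.0015,0,0],[0.003,-0.0015,0,0],[0.003,-0.0015,0,0],[0,0,0,0],[0,0,0,0],[0,0,0,0],[0,0,0,0],[0,0,0,0]]]'

```text
clock: 7.7
eef_pos: [0.5896, 0.204, 0.0628]
tool_rot: [0.981, 0.194, -0.009, 0.002]
ft_force: [0.5, 0.1, -1.1]
grip_width: 0.0545
```

```bash
python3 m.py w6
```

```text
cheese top [  253   203   132   142 14325] [0.5881 0.207  0.0862] [0.5888 0.2051 0.0854] rel tool [-0.0007 -0.0033 -0.0234]
t 7.75 pos [0.5896 0.204  0.0628] toolx yaw 22.37783037700374 F [-0.2267 -0.532  -1.5701] w 0.054387127485400755 tilt [-0.017  -0.0082 -0.9998]
GO tool d mm [ -2.0489   0.7723 -57.18  ] turn -0.12216962299626744 alt 179.87783037700373 j6 [ 0.3342  0.62    0.1057  1.0753 -0.0022  1.5144]
hooks [[0.5685820579528809, 0.25547680258750916], [0.6043040156364441, 0.1675795316696167]] [0.5864 0.2115] 0.09487881 112.1171
floor 5072 [0.581  0.2272 0.0315] [0.5874 0.2174 0.033 ] [0.0798 0.0599 0.011 ]
```

send_rows --increments '[[[0,0,0.004,0],[0,0,0.004,0],[0,0,0.003,0],[0,0,0.002,0],[0,0,0,0],[0,0,0,0],[0,0,0,0],[0,0,0,0]]]'

```text
clock: 8.55
eef_pos: [0.5892, 0.2037, 0.0485]
tool_rot: [0.981, 0.194, -0.009, 0.002]
ft_force: [0.4, -0.3, -1.8]
grip_width: 0.0549
```

```bash
python3 m.py w7
```

```text
cheese top [  253   203   132   142 14350] [0.5877 0.2066 0.072 ] [0.5884 0.2047 0.0711] rel tool [-0.0008 -0.0032 -0.0234]
t 8.6 pos [0.5893 0.2037 0.0485] toolx yaw 22.363603573569808 F [ 0.5114 -0.0565 -1.1432] w 0.05477778096211755 tilt [-0.0173 -0.0083 -0.9998]
GO tool d mm [ -1.8759   0.6442 -71.4602] turn -0.13639642643019556 alt 179.8636035735698 j6 [ 0.3339  0.6336  0.089   1.0453 -0.0022  1.5144]
hooks [[0.5687496066093445, 0.2556740343570709], [0.6022968292236328, 0.1796957403421402]] [0.5855 0.2177] 0.08305491 113.82323
floor 4822 [0.5824 0.229  0.0315] [0.5873 0.2198 0.0329] [0.0796 0.0545 0.0104]
```

Run:
```python
from h import *
c=load('w7'); cv2.imwrite('pics/w7z.png',cv2.resize(c['image'][60:400,180:480],None,fx=2.3,fy=1.75)[...,::-1])
H,S,V=[cv2.cvtColor(c['image'],cv2.COLOR_RGB2HSV)[...,i].astype(int) for i in range(3)]
v,u=np.nonzero((H>3)&(H<17)&(S>190)&(V>90)); p=pts(c,np.c_[u,v]); k=(p[:,2]>.05)&(p[:,2]<.095)&(p[:,1]>.22); p=p[k]
ax=np.array([-.383,.924]); ex=np.array([.924,.383]); r=p[:,:2]
for z0,z1 in ((.05,.06),(.06,.068),(.068,.074),(.074,.08),(.08,.083),(.083,.09)):
    k=(p[:,2]>z0)&(p[:,2]<z1)
    if k.sum()>5: print(z0,k.sum(),np.percentile((r[k]-[.5893,.2037])@ax,[2,25,50,75,98]),np.percentile((r[k]-[.5893,.2037])@ex,[2,98]))
for f in ('top0','side0'):
    c=load(f);H,S,V=[cv2.cvtColor(c['image'],cv2.COLOR_RGB2HSV)[...,i].astype(int) for i in range(3)]
    v,u=np.nonzero((H>3)&(H<17)&(S>170)&(V>60)); p=pts(c,np.c_[u,v]); k=(p[:,2]>.06)&(p[:,2]<.095)&(np.hypot(p[:,0]-.589,p[:,1]-.2037)<.075); p=p[k]
    a=(p[:,:2]-[.5893,.2037])@ax; e=(p[:,:2]-[.5893,.2037])@ex
    for sg in (1,-1):
        k=(a*sg>0); print(f,sg,k.sum(),np.percentile(a[k],[3,50,97]),np.percentile(e[k],[3,50,97]),np.percentile(p[k,2],[5,50,95]))
```

```text
0.05 199 [0.0581 0.0582 0.0583 0.0583 0.0584] [-0.0135  0.0149]
0.06 198 [0.0581 0.0582 0.0582 0.0583 0.0584] [-0.0133  0.015 ]
0.068 263 [0.0469 0.0476 0.0582 0.0583 0.0584] [-0.0136  0.015 ]
0.074 152 [0.0479 0.051  0.0582 0.0583 0.0584] [-0.0139  0.0154]
0.08 25 [0.0513 0.052  0.0522 0.0527 0.0534] [-0.0141  0.0153]
0.083 43 [0.0535 0.0541 0.0544 0.0547 0.0549] [-0.0132  0.0151]
top0 1 65 [0.0481 0.0519 0.0554] [-0.0133  0.0004  0.0143] [0.0682 0.0744 0.0825]
top0 -1 60 [-0.0562 -0.0534 -0.0472] [-0.0143 -0.0001  0.014 ] [0.0683 0.0792 0.0851]
side0 1 82 [0.0457 0.0502 0.0553] [-0.0135 -0.0002  0.0138] [0.0609 0.0764 0.0843]
side0 -1 87 [-0.0582 -0.0555 -0.0522] [-0.0129  0.0012  0.0151] [0.0621 0.0745 0.0843]
```

View pics/w7z.png

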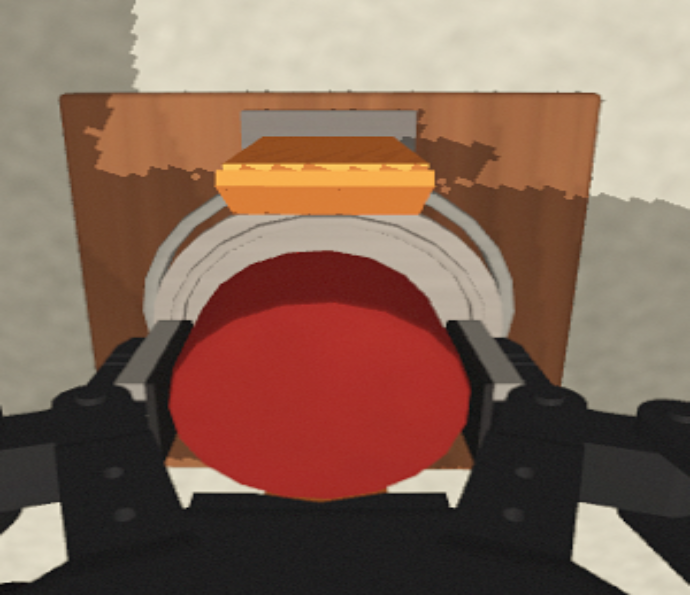

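send_rows --increments '[[[0.001,0,0.001,0],[0,0,0.0005,0],[0,0,0,0],[0,0,0,0],[0,0,0,0],[0,0,0,0],[0,0,0,0],[0,0,0,0]]]'

```text
clock: 9.4
eef_pos: [0.5902, 0.2041, 0.0483]
tool_rot: [0.981, 0.194, -0.009, 0.002]
ft_force: [-1.1, -0.3, 0.8]
grip_width: 0.0545
```

send_rows --increments '[[[0,0,0,0],[0,0,0,0],[0,0,0,0],[0,0,0,0],[0,0,0,0],[0,0,0,0],[0,0,0,0],[0,0,0,0]]]' --hand -1

```text
clock: 10.2
eef_pos: [0.5911, 0.2044, 0.048]
tool_rot: [0.981, 0.194, -0.008, 0.002]
ft_force: [-0.5, 0.2, 0.1]
grip_width: 0.0852
```

```bash
python3 m.py w8; python3 -c "
from h import *
c=snap('side','s8')
cv2.imwrite('pics/s8z.png',cv2.resize(c['image'][80:220,260:400],None,fx=4,fy=4,interpolation=cv2.INTER_CUBIC)[...,::-1])
"
```

```text
cheese top [  250   203   131   141 14170] [0.588  0.207  0.0711] [0.5885 0.2052 0.0701] rel tool [-0.0023 -0.0035 -0.0231]
t 10.25 pos [0.5911 0.2044 0.048 ] toolx yaw 22.361976719826483 F [ 0.1899  0.3462 -1.6851] w 0.08532012968677362 tilt [-0.0152 -0.0076 -0.9999]
GO tool d mm [ -3.6618   0.6045 -71.9047] turn -0.13802328017351329 alt 179.8619767198265 j6 [ 0.334   0.6359  0.092   1.0437 -0.0022  1.5145]
hooks [[0.5683771371841431, 0.25555869936943054], [0.603301465511322, 0.1814979910850525]] [0.5858 0.2185] 0.081882216 115.24686
floor 5644 [0.5829 0.2264 0.0315] [0.5894 0.2138 0.0331] [0.082  0.0693 0.0114]
```

View pics/w8.png

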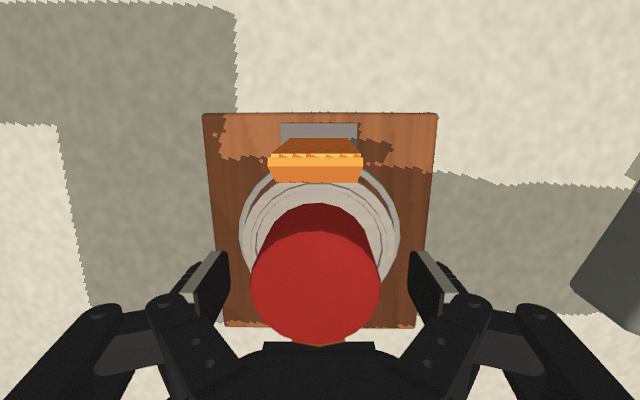

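The wrist view shows the cheese free at (316,273), inside the lip, with its top at 0.070 m. Raising now.

send_rows --increments '[[[0,0,-0.015,0],[0,0,-0.025,0],[0,0,-0.025,0],[0,0,-0.025,0],[0,0.01,-0.025,0],[-0.006,0.02,-0.01,0],[-0.012,0.036,0,5],[-0.012,0.045,0,5]]]'

```text
clock: 11.1
eef_pos: [0.6033, 0.0942, 0.1778]
tool_rot: [0.994, 0.11, -0.008, 0.003]
ft_force: [0.7, 0.0, -0.4]
grip_width: 0.0856
```

```bash
python3 -c "
from h import *
go(.611,-.2545,.18,-7.4)"
```

```text
t 11.1 pos [0.6033 0.0942 0.1778] toolx yaw 12.681470132150926 F [ 0.7159  0.0374 -0.3658] w 0.0855959629421427 tilt [-0.0158 -0.0074 -0.9998]
GO tool d mm [-69.0259 341.8761   0.2906] turn 20.081470132150926 alt -159.9185298678491 j6 [ 0.1572  0.5055  0.225   1.3072 -0.0048  1.5067]
```

send_rows --increments '[[[-0.009,0.045,0,5],[-0.005,0.048,0,5],[-0.001,0.048,0,5],[0.003,0.048,0,5],[0.007,0.047,0,0],[0.006,0.04,0,0],[0.003,0.02,0,0],[0,0,0,0]]]' --hand 0.15

```text
clock: 11.9
eef_pos: [0.6068, -0.2219, 0.1815]
tool_rot: [0.997, -0.075, -0.005, 0.005]
ft_force: [-0.4, 0.4, -0.7]
grip_width: 0.0364
```

```bash
python3 -c "
from h import *
go(.611,-.2545,.18,-7.4)
c=snap('top','t9')
cv2.imwrite('pics/t9z.png',cv2.resize(c['image'][130:250,180:480],None,fx=2.6,fy=2.6,interpolation=cv2.INTER_CUBIC)[...,::-1])
c=snap('wrist','w9')"
```

```text
t 11.9 pos [ 0.6068 -0.2219  0.1815] toolx yaw -8.6055107418958 F [-0.3872  0.4228 -0.7028] w 0.036408378859386185 tilt [-0.0111 -0.0093 -0.9999]
GO tool d mm [ 9.0408 31.6016  1.7516] turn -1.2055107418958073 alt 178.7944892581042 j6 [-0.3449  0.5693  0.3409  1.3497 -0.0126  1.3761]
```

View pics/t9z.png

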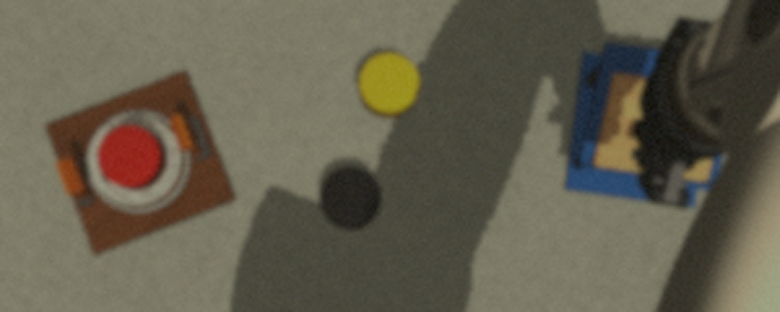

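View pics/w9.png

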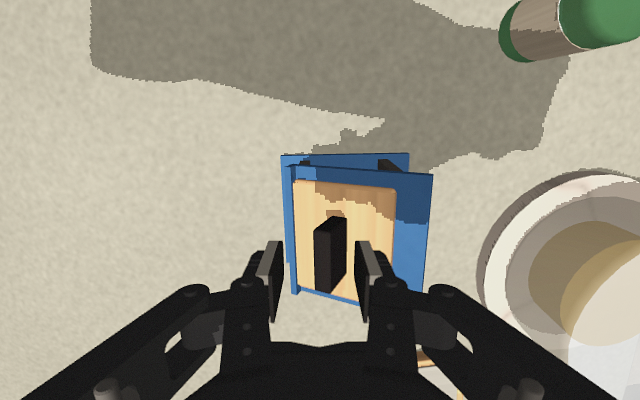

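```bash
cat > lid.py <<'E'
from h import *
import sys
c=load(sys.argv[1])
H,S,V=[cv2.cvtColor(c['image'],cv2.COLOR_RGB2HSV)[...,i].astype(int) for i in range(3)]
v,u=np.mgrid[0:400,0:640]; uv=np.c_[u.ravel(),v.ravel()]; p=pts(c,uv); Hf,Sf,Vf=H.ravel(),S.ravel(),V.ravel()
near=np.linalg.norm(p-[.612,-.255,.095],axis=1)<.075
w=near&(Hf>8)&(Hf<25)&(Sf>50)&(Vf>60); q=p[w]; k=np.ones(len(q),bool)
for thr in (.015,.008,.004,.003):
    A=np.c_[q[k,:2],np.ones(k.sum())]; co=np.linalg.lstsq(A,q[k,2],rcond=None)[0]
    k=abs(np.c_[q[:,:2],np.ones(len(q))]@co-q[:,2])<thr
n=np.array([-co[0],-co[1],1]); n/=np.linalg.norm(n)
print('lid plane',n,np.degrees(np.arccos(n[2])),'yaw',np.degrees(np.arctan2(-n[1],-n[0])),k.sum())
m=q[k].mean(0)
h=(p-m)@n
kk=near&(Vf<60)&(Sf<120)&(h>.030)&(h<.037)
print(kk.sum(),'handle top med',np.median(p[kk],0),'h',np.median(h[kk]))
r=cv2.minAreaRect(p[kk][:,:2].astype(np.float32)); print(r)
print('handle mid',np.append(r[0],p[kk][:,2].mean())-.017*n)
print('lid rect',cv2.minAreaRect(q[k][:,:2].astype(np.float32)))
E
python3 lid.py w9
python3 - <<'E'
from h import *
c=load('t9'); H,S,V=[cv2.cvtColor(c['image'],cv2.COLOR_RGB2HSV)[...,i].astype(int) for i in range(3)]
m=((H<6)|(H>172))&(S>150)&(V>50); m[:150]=0;m[230:]=0;m[:,:210]=0;m[:,260:]=0
v,u=np.nonzero(m); e=cv2.fitEllipse(cv2.convexHull(np.c_[u,v].astype(np.float32))); print(e,plane(c,[e[0]],.07)); print(np.median(pts(c,np.c_[u,v]),0))
E
```

```text
lid plane [-0.4331  0.0585  0.8994] 25.915186484334786 yaw -7.695498398720725 6780
1138 handle top med [ 0.6042 -0.2514  0.1193] h 0.033788044533161865
((0.6040093302726746, -0.2535048723220825), (0.04971710219979286, 0.013678795658051968), 83.38107299804688)
handle mid [ 0.6114 -0.2545  0.1038]
lid rect ((0.6178019642829895, -0.25533127784729004), (0.10013076663017273, 0.0771256685256958), 82.68230438232422)
((229.89370727539062, 189.75970458984375), (23.215200424194336, 24.171634674072266), 122.41301727294922) [[0.5889 0.2012 0.07  ]]
[0.5886 0.2012 0.0683]
```

send_rows --increments '[[[0.003,0.01,0,-1],[0.002,0.01,0.005,0],[0.002,0.007,0.008,0],[0,0.003,0.008,0],[0,0,0.006,0],[0,0,0,0],[0,0,0,0],[0,0,0,0]]]' --hand 0.25

```text
clock: 12.8
eef_pos: [0.6101, -0.2429, 0.151]
tool_rot: [0.998, -0.06, -0.007, 0.003]
ft_force: [-0.1, 0.4, 0.0]
grip_width: 0.032
```

```bash
python3 -c "
from h import *
go(.609,-.2545,.113,-7.5)
c=snap('wrist','w10')"; python3 lid.py w10
```

```text
t 12.8 pos [ 0.6101 -0.2429  0.151 ] toolx yaw -6.885538189941995 F [-0.0616  0.3708  0.035 ] w 0.031986998212861495 tilt [-0.0148 -0.0043 -0.9999]
GO tool d mm [ 0.8807 11.3799 38.1021] turn 0.6144618100580033 alt -179.385538189942 j6 [-0.3748  0.6108  0.3323  1.3045 -0.0094  1.3162]
lid plane [-0.4328  0.0581  0.8996] 25.892641378222947 yaw -7.645396598596784 9533
1627 handle top med [ 0.6043 -0.2513  0.1193] h 0.033836252511848824
((0.6041615605354309, -0.2536277174949646), (0.04958594590425491, 0.013281479477882385), 82.1998062133789)
handle mid [ 0.6115 -0.2546  0.1038]
lid rect ((0.617722749710083, -0.2554949223995209), (0.10041424632072449, 0.07730457186698914), 82.53511047363281)
```

View pics/w10.png

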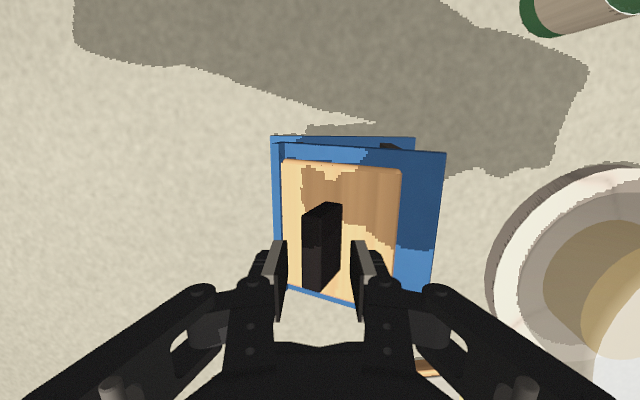

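send_rows --increments '[[[0.0,0.004,0.003,0.5],[0,0.004,0.004,0],[0,0.003,0.005,0],[0,0,0.005,0],[0,0,0.005,0],[0,0,0,0],[0,0,0,0],[0,0,0,0]]]'

```text
clock: 13.65
eef_pos: [0.6084, -0.2553, 0.1277]
tool_rot: [0.998, -0.065, -0.007, 0.003]
ft_force: [0.4, 0.3, -0.0]
grip_width: 0.0325
```

```bash
python3 -c "
from h import *
go(.609,-.2545,.113,-7.5)
c=snap('wrist','w11')
cv2.imwrite('pics/w11z.png',cv2.resize(c['image'][120:380,200:440],None,fx=3,fy=2.3)[...,::-1])"
```

```text
t 13.65 pos [ 0.6084 -0.2553  0.1277] toolx yaw -7.456296350292363 F [ 0.3774  0.259  -0.0287] w 0.032496268968962384 tilt [-0.0137 -0.0046 -0.9999]
GO tool d mm [ 0.7108 -0.9339 14.7322] turn 0.04370364970763774 alt -179.95629635029235 j6 [-0.3931  0.6301  0.3044  1.256  -0.0095  1.3079]
```

View pics/w11z.png

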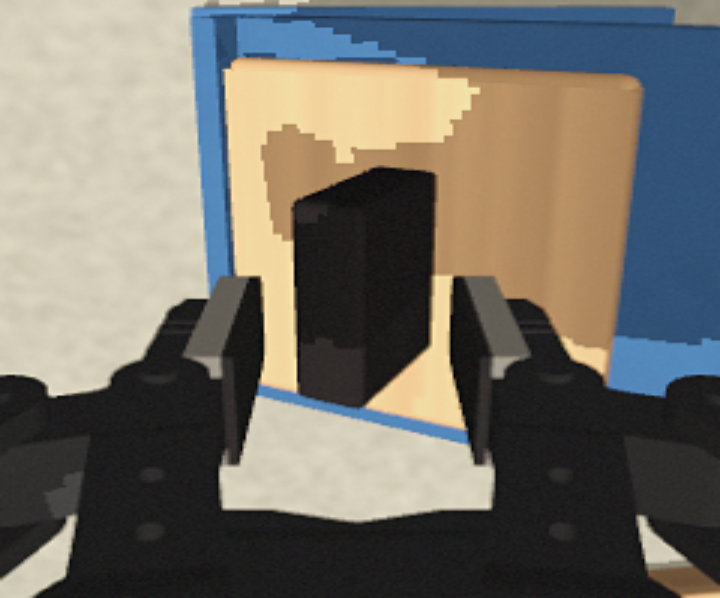

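send_rows --increments '[[[0.0005,-0.0005,0.003,0],[0,0,0.003,0],[0,0,0.003,0],[0,0,0.003,0],[0,0,0.002,0],[0,0,0.001,0],[0,0,0,0],[0,0,0,0]]]'

```text
clock: 14.5
eef_pos: [0.6092, -0.2547, 0.1119]
tool_rot: [0.998, -0.065, -0.006, 0.003]
ft_force: [0.3, -0.2, 0.2]
grip_width: 0.0321
```

```bash
python3 -c "
from h import *
go(.609,-.2545,.113,-7.5)
c=snap('wrist','w12')
cv2.imwrite('pics/w12z.png',cv2.resize(c['image'][120:380,200:440],None,fx=3,fy=2.3)[...,::-1])
c=snap('side','s12')
cv2.imwrite('pics/s12z.png',cv2.resize(c['image'][235:355,310:450],None,fx=5,fy=5,interpolation=cv2.INTER_CUBIC)[...,::-1])"
```

```text
t 14.5 pos [ 0.6092 -0.2547  0.1119] toolx yaw -7.4282826263892225 F [ 0.2795 -0.1588  0.1593] w 0.03207959564681931 tilt [-0.0129 -0.0049 -0.9999]
GO tool d mm [-0.208  -0.144  -1.1449] turn 0.07171737361078101 alt -179.9282826263892 j6 [-0.3918  0.6411  0.2813  1.221  -0.0095  1.3087]
```

View pics/w12z.png

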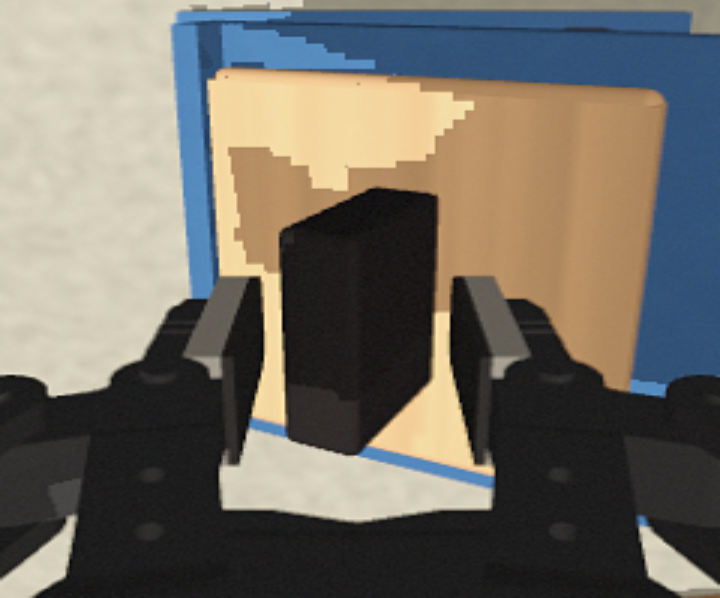

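View pics/s12z.png

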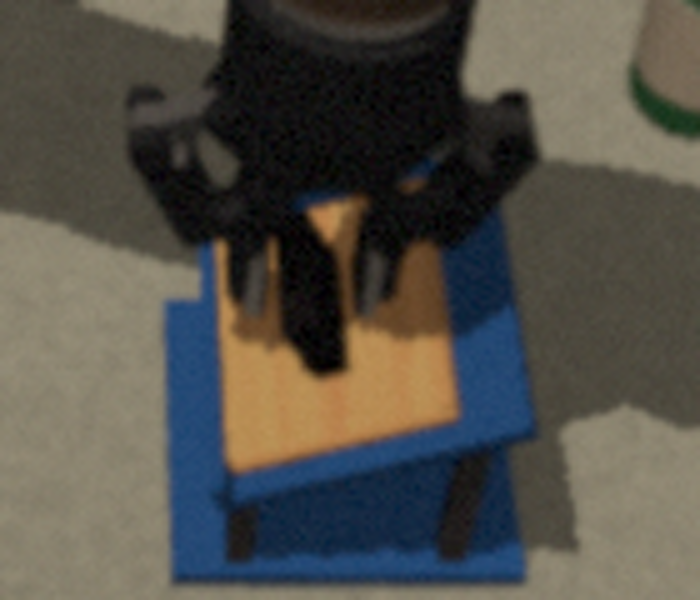

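The wrist view shows the pads straddling the handle, with gaps of about 3 mm on each side. I'll close in steps and rise with each, so the lid levels instead of being forced against the stand.

send_rows --increments '[[[0,0,0,0],[0,0,0,0],[0,0,-0.001,0],[0,0,-0.001,0],[0,0,-0.001,0],[0,0,-0.001,0],[0,0,0,0],[0,0,0,0]]]' --hand 0.54

```text
clock: 15.4
eef_pos: [0.6085, -0.2546, 0.1174]
tool_rot: [0.998, -0.065, -0.007, 0.003]
ft_force: [-1.1, 0.2, 2.1]
grip_width: 0.0195
```

```bash
python3 -c "
from h import *
go(.609,-.2545,.113,-7.5)
c=snap('wrist','w13')
cv2.imwrite('pics/w13z.png',cv2.resize(c['image'][120:380,200:440],None,fx=3,fy=2.3)[...,::-1])"; python3 lid.py w13
```

```text
t 15.4 pos [ 0.6085 -0.2546  0.1174] toolx yaw -7.439106641781137 F [-1.0955  0.2305  2.0962] w 0.01951829619208584 tilt [-0.0138 -0.0052 -0.9999]
GO tool d mm [ 0.5772 -0.2355  4.4227] turn 0.06089335821886266 alt -179.93910664178114 j6 [-0.3919  0.6365  0.2881  1.2331 -0.01    1.3087]
lid plane [-0.3584  0.0493  0.9323] 21.209247960532046 yaw -7.82620110932458 13461
3031 handle top med [ 0.6061 -0.2507  0.1236] h 0.03379127702039353
((0.6050313711166382, -0.253719300031662), (0.04577695578336716, 0.038649629801511765), 44.88277816772461)
handle mid [ 0.6111 -0.2546  0.1079]
lid rect ((0.6167556047439575, -0.25508594512939453), (0.10016099363565445, 0.07930677384138107), 82.5059814453125)
```

View pics/w13z.png

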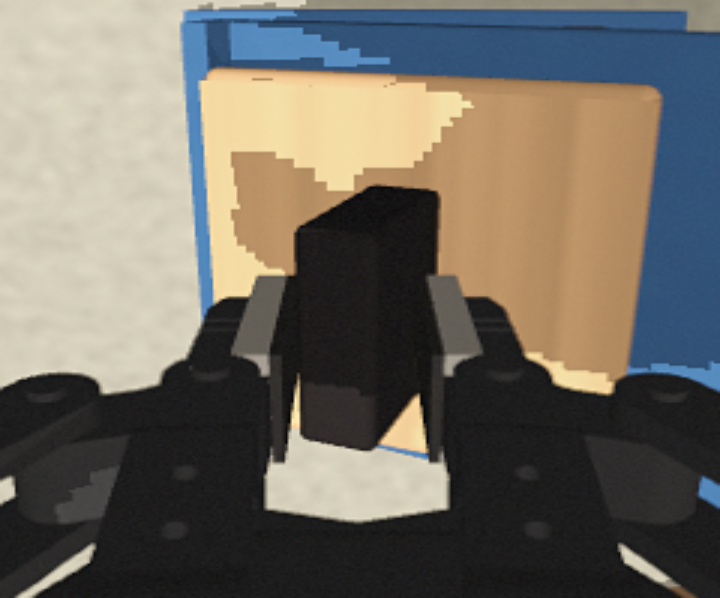

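The lid has levelled from 26° to 21° with only light force. Continuing.

send_rows --increments '[[[0,0,-0.001,0],[0,0,-0.001,0],[0,0,-0.001,0],[0,0,-0.001,0],[0,0,-0.001,0],[0,0,-0.001,0],[0,0,0,0],[0,0,0,0]]]' --hand 0.59

```text
clock: 16.25
eef_pos: [0.609, -0.2546, 0.1237]
tool_rot: [0.998, -0.065, -0.006, 0.003]
ft_force: [0.1, 0.4, -0.7]
grip_width: 0.0176
```

```bash
python3 -c "
from h import *
go(.609,-.2545,.113,-7.5)
c=snap('wrist','w14')"; python3 lid.py w14
```

```text
t 16.25 pos [ 0.609  -0.2546  0.1237] toolx yaw -7.4321542135871015 F [ 0.118   0.4136 -0.7377] w 0.01758409766853939 tilt [-0.0132 -0.0052 -0.9999]
GO tool d mm [ 0.1532 -0.2128 10.7119] turn 0.06784578641290295 alt -179.9321542135871 j6 [-0.3917  0.6327  0.2983  1.2465 -0.0098  1.3088]
lid plane [-0.2509  0.0357  0.9674] 14.680924104866941 yaw -8.090414800849507 13807
3015 handle top med [ 0.6073 -0.2507  0.1288] h 0.03377903712426058
((0.6069312691688538, -0.253689706325531), (0.04562585800886154, 0.03916585445404053), 44.09721755981445)
handle mid [ 0.6112 -0.2543  0.1124]
lid rect ((0.6145891547203064, -0.255121648311615), (0.10041447728872299, 0.08154179155826569), 82.58390808105469)
```

send_rows --increments '[[[0,0,0,0],[0,0,-0.001,0],[0,0,-0.001,0],[0,0,-0.001,0],[0,0,-0.001,0],[0,0,0,0],[0,0,0,0],[0,0,0,0]]]' --hand 0.63

```text
clock: 17.1
eef_pos: [0.6091, -0.2547, 0.1282]
tool_rot: [0.998, -0.065, -0.006, 0.003]
ft_force: [-1.2, 0.2, 0.6]
grip_width: 0.0157
```

```bash
python3 -c "
from h import *
go(.609,-.2545,.113,-7.5)
c=snap('wrist','w15')"; python3 lid.py w15
```

```text
t 17.1 pos [ 0.6091 -0.2547  0.1282] toolx yaw -7.432844364450836 F [-1.177   0.1957  0.6398] w 0.015660866315518208 tilt [-0.0129 -0.0053 -0.9999]
GO tool d mm [ 0.101  -0.2512 15.223 ] turn 0.06715563554917026 alt -179.93284436445083 j6 [-0.3917  0.6298  0.3052  1.2561 -0.0098  1.3089]
lid plane [-0.1586  0.0231  0.9871] 9.221394447085371 yaw -8.284073190878567 14059
2979 handle top med [ 0.6081 -0.2507  0.1325] h 0.033812769233780154
((0.6073203682899475, -0.2538881301879883), (0.04543238878250122, 0.03885805234313011), 44.40277862548828)
handle mid [ 0.61   -0.2543  0.1157]
lid rect ((0.6126688122749329, -0.2548964023590088), (0.10056748241186142, 0.08344678580760956), 82.46920013427734)
```

send_rows --increments '[[[0,0,0,0],[0,0,-0.001,0],[0,0,-0.001,0],[0,0,0,0],[0,0,0,0],[0,0,0,0],[0,0,0,0],[0,0,0,0]]]' --hand 0.66

```text
clock: 17.95
eef_pos: [0.6092, -0.2547, 0.1307]
tool_rot: [0.998, -0.065, -0.006, 0.003]
ft_force: [-0.8, 0.8, 0.2]
grip_width: 0.0146
```

```bash
python3 -c "
from h import *
go(.609,-.2545,.113,-7.5)
c=snap('wrist','w16')"; python3 lid.py w16
```

```text
t 17.95 pos [ 0.6092 -0.2547  0.1307] toolx yaw -7.433931479346552 F [-0.797   0.7624  0.2105] w 0.014564626539724667 tilt [-0.0125 -0.0055 -0.9999]
GO tool d mm [-0.0229 -0.3174 17.7166] turn 0.06606852065344526 alt -179.93393147934654 j6 [-0.3916  0.6281  0.3089  1.261  -0.0099  1.3089]
lid plane [-0.1009  0.016   0.9948] 5.863604809511594 yaw -9.00388464544692 14234
2958 handle top med [ 0.6085 -0.2506  0.1346] h 0.03382052595906351
((0.6077220439910889, -0.25404688715934753), (0.0461198128759861, 0.03856680169701576), 44.71894836425781)
handle mid [ 0.6094 -0.2543  0.1176]
lid rect ((0.6112918853759766, -0.2545432150363922), (0.10018516331911087, 0.08424165844917297), 82.5301513671875)
```

send_rows --increments '[[[0,0,0,0],[0,0,-0.001,0],[0,0,-0.001,0],[0,0,-0.001,0],[0,0,0,0],[0,0,0,0],[0,0,0,0],[0,0,0,0]]]' --hand 1

```text
clock: 18.8
eef_pos: [0.608, -0.2542, 0.132]
tool_rot: [0.998, -0.065, -0.008, 0.003]
ft_force: [-0.5, 0.2, -1.9]
grip_width: 0.0125
```

```bash
python3 -c "
from h import *
go(.609,-.2545,.113,-7.5)
c=snap('wrist','w17')"; python3 lid.py w17
```

```text
t 18.8 pos [ 0.608  -0.2542  0.132 ] toolx yaw -7.431686331411531 F [-0.4566  0.2167 -1.9359] w 0.012512092326799461 tilt [-0.0163 -0.004  -0.9999]
GO tool d mm [ 1.2997  0.0414 18.976 ] turn 0.06831366858847332 alt -179.93168633141153 j6 [-0.3916  0.628   0.312   1.2683 -0.0099  1.3089]
lid plane [-0.0671  0.0113  0.9977] 3.9001333374382607 yaw -9.539963953817068 14480
2835 handle top med [ 0.6078 -0.2498  0.1358] h 0.033851905506469014
((0.6053059697151184, -0.2522265613079071), (0.0492369681596756, 0.035343803465366364), 57.3885383605957)
handle mid [ 0.6064 -0.2524  0.1188]
lid rect ((0.6093354821205139, -0.2536827623844147), (0.09969424456357956, 0.0843905583024025), 82.5549545288086)
```

send_rows --increments '[[[0,0,-0.005,0],[0,0,-0.01,0],[0,0,-0.015,0],[0,0,-0.015,0],[0,0,-0.01,0],[0,0,-0.005,0],[0,0,0,0],[0,0,0,0]]]'

```text
clock: 19.65
eef_pos: [0.6095, -0.2541, 0.1979]
tool_rot: [0.998, -0.065, -0.007, 0.003]
ft_force: [-0.5, 1.0, -1.7]
grip_width: 0.0127
```

```bash
python3 -c "
from h import *
go(.589,.2037,.19,22.4)
c=snap('wrist','w18');c=snap('side','s18')
cv2.imwrite('pics/s18z.png',cv2.resize(c['image'][215:355,310:450],None,fx=4,fy=4,interpolation=cv2.INTER_CUBIC)[...,::-1])"
```

```text
t 19.65 pos [ 0.6095 -0.2541  0.1979] toolx yaw -7.432925494888471 F [-0.4522  0.9714 -1.7465] w 0.012741758629724015 tilt [-0.014  -0.005  -0.9999]
GO tool d mm [ -79.429  -451.386     5.9285] turn -29.83292549488847 alt 150.16707450511154 j6 [-0.3906  0.5971  0.431   1.4158 -0.01    1.3099]
```

View pics/s18z.png

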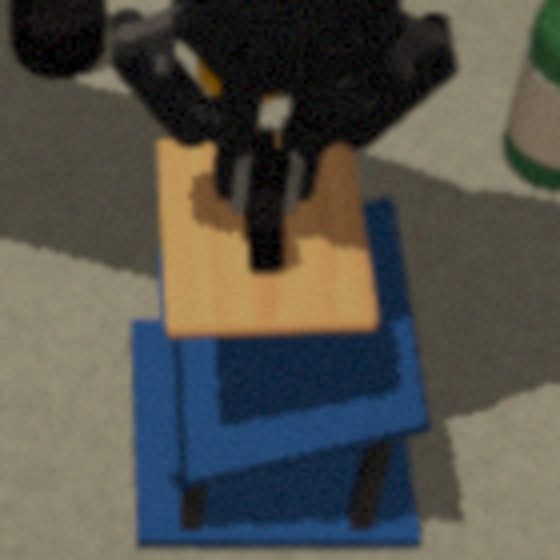

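View pics/w18.png

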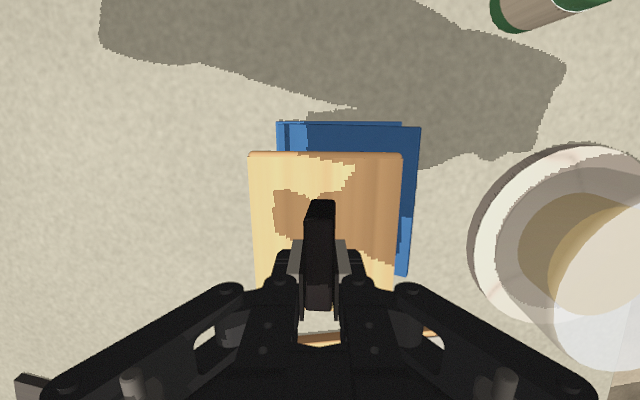

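send_rows --increments '[[[-0.003,-0.015,0,0],[-0.005,-0.03,0,0],[-0.007,-0.039,0,-5],[-0.003,-0.04,0,-5],[0,-0.04,0,-5],[0.0035,-0.04,0,-5],[0.007,-0.039,0,-5],[0.01,-0.039,0,-5]]]'

```text
clock: 20.55
eef_pos: [0.5898, 0.0421, 0.1905]
tool_rot: [0.979, 0.202, -0.012, -0.002]
ft_force: [0.8, -0.1, -2.0]
grip_width: 0.0125
```

```bash
python3 -c "
from h import *
go(.589,.2037,.17,22.4)"
```

```text
t 20.55 pos [0.5898 0.0421 0.1905] toolx yaw 23.269726583674657 F [ 0.7777 -0.0719 -2.0367] w 0.012480961493796839 tilt [-0.0245 -0.001  -0.9997]
GO tool d mm [  63.5926 -148.5728   20.315 ] turn 0.8697265836746624 alt -179.13027341632534 j6 [0.0709 0.4661 0.1948 1.3241 0.0008 1.2357]
```

send_rows --increments '[[[0.014,-0.032,0,0],[0.013,-0.03,0.003,0],[0.01,-0.024,0.004,0.5],[0.008,-0.018,0.004,0.4],[0.006,-0.013,0.003,0],[0.004,-0.008,0,0],[0.002,-0.004,0,0],[0,0,0,0]]]'

```text
clock: 21.35
eef_pos: [0.5821, 0.2006, 0.1727]
tool_rot: [0.979, 0.201, -0.016, -0.003]
ft_force: [0.6, 0.8, -1.4]
grip_width: 0.0125
```

```bash
cat > lk.py <<'E'
from h import *
import sys
c=snap('wrist',sys.argv[1])
o=bot.get_obs(); R=Ro.from_quat(o['tool_rot']).as_matrix(); T=o['eef_pos']
H,S,V=[cv2.cvtColor(c['image'],cv2.COLOR_RGB2HSV)[...,i].astype(int) for i in range(3)]
v,u=np.mgrid[0:400,0:640]; uv=np.c_[u.ravel(),v.ravel()]; p=pts(c,uv); Hf,Sf,Vf=H.ravel(),S.ravel(),V.ravel()
L=(p-T)@R   # tool frame
w=(abs(L[:,0])<.06)&(abs(L[:,1])<.08)&(L[:,2]>.01)&(L[:,2]<.05)&(Hf>8)&(Hf<26)&(Sf>40)&(Sf<190)&(Vf>60)
q=L[w]; k=abs(q[:,2]-np.median(q[:,2]))<.01
for thr in (.006,.004,.003):
    A=np.c_[q[k,:2],np.ones(k.sum())]; co=np.linalg.lstsq(A,q[k,2],rcond=None)[0]
    k=abs(np.c_[q[:,:2],np.ones(len(q))]@co-q[:,2])<thr
q=q[k]; print('lid top tool: tilt deg about y,x',np.degrees(np.arctan(co[0])),np.degrees(np.arctan(co[1])),'z at 0',co[2],'pct x',np.percentile(q[:,0],[1,99]),'y',np.percentile(q[:,1],[1,99]))
W=q@R.T+T; A=np.c_[W[:,:2],np.ones(len(W))]; cw=np.linalg.lstsq(A,W[:,2],rcond=None)[0]; n=np.array([-cw[0],-cw[1],1]); print('world normal',n/np.linalg.norm(n),'tilt',np.degrees(np.arctan(np.hypot(*cw[:2]))))
rr=cv2.minAreaRect(W[:,:2].astype(np.float32)); print('rect',rr)
# far edge (min tool y) centre in world
e=q[q[:,1]<np.percentile(q[:,1],2)]; print('far edge tool y',e[:,1].mean(),'x mid',e[:,0].mean())
# hook_a in tool frame
k=(Hf>3)&(Hf<17)&(Sf>190)&(Vf>90)&(p[:,2]>.06)&(p[:,2]<.095)&(np.hypot(p[:,0]-.5695,p[:,1]-.253)<.025)
if k.sum()>20:
    ax=np.array([-.383,.924]); ex=np.array([.924,.383]); r=p[k,:2]-[.5893,.2037]
    a=r@ax; zz=p[k,2]; top=zz>.082; 
    print('hook_a outer',np.percentile(a,[2,50,98]),'top',np.median(a[top]) if top.any() else None,'x',np.percentile(r@ex,[2,98]),'zmax',np.percentile(zz,98))
go(.589,.2037,.17,22.4)
E
python3 lk.py w20
```

```text
lid top tool: tilt deg about y,x -4.758287018087023 0.2183650396421866 z at 0 0.030219288202339822 pct x [-0.0396  0.0431] y [-0.051   0.0272]
world normal [-0.0419 -0.0361  0.9985] tilt 3.1707095299212065
rect ((0.5822374224662781, 0.20226821303367615), (0.08469736576080322, 0.10011639446020126), 23.154521942138672)
far edge tool y -0.051030932096941664 x mid 0.0022543432330727913
hook_a outer [0.0466 0.051  0.0584] top 0.05383163205257662 x [-0.0137  0.015 ] zmax 0.08594928028759846
t 21.4 pos [0.5822 0.2001 0.1728] toolx yaw 23.20683655112316 F [ 0.1306 -0.5412 -1.4667] w 0.012520664046349928 tilt [-0.0329 -0.0003 -0.9995]
GO tool d mm [ 7.7665 -0.5416  2.525 ] turn 0.8068365511231548 alt -179.19316344887685 j6 [0.3263 0.53   0.2516 1.3236 0.0102 1.4921]
```

View pics/w20.png

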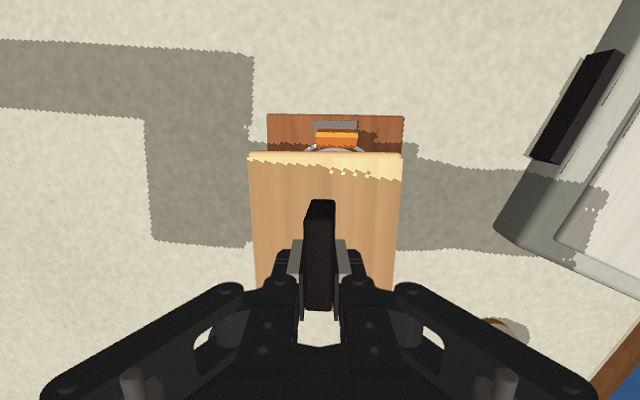

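send_rows --increments '[[[0.004,0,0,0.6],[0.004,0,0.003,0],[0,0,0.005,0],[0,0,0.006,0],[0,0,0.006,0],[0,0,0.006,0],[0,0,0.005,0],[0,0,0.002,0]]]'

```text
clock: 22.2
eef_pos: [0.5899, 0.1993, 0.1367]
tool_rot: [0.981, 0.192, -0.016, -0.003]
ft_force: [0.1, -0.7, -1.5]
grip_width: 0.0126
```

```bash
python3 lk.py w21
```

```text
lid top tool: tilt deg about y,x -4.798283243380593 0.2354620977701374 z at 0 0.029950009094644202 pct x [-0.0395  0.0431] y [-0.0505  0.0276]
world normal [-0.0426 -0.0344  0.9985] tilt 3.1400936848553087
rect ((0.5899980068206787, 0.2010609656572342), (0.0848718136548996, 0.0996706485748291), 22.214250564575195)
far edge tool y -0.050540017212649384 x mid 0.002525753322798837
hook_a outer [0.0465 0.0527 0.0584] top 0.05440854162373775 x [-0.0136  0.0151] zmax 0.08671383421736967
t 22.25 pos [0.5898 0.1993 0.1365] toolx yaw 22.20717938019475 F [-0.869  -0.4426 -2.6608] w 0.012723705609879744 tilt [-0.0333 -0.0012 -0.9994]
GO tool d mm [ -0.0895  -4.7279 -33.4761] turn -0.19282061980524645 alt 179.80717938019475 j6 [0.3215 0.5665 0.2163 1.2526 0.0094 1.5047]
```

send_rows --increments '[[[0.0005,-0.002,0,0],[0.0005,-0.002,0.002,0],[0,0,0.003,0],[0,0,0.003,0],[0,0,0.003,0],[0,0,0.002,0],[0,0,0,0],[0,0,0,0]]]'

```text
clock: 23.05
eef_pos: [0.589, 0.2043, 0.1231]
tool_rot: [0.981, 0.193, -0.016, -0.003]
ft_force: [0.4, 0.5, -1.5]
grip_width: 0.0124
```

```bash
python3 lk.py w22;  python3 -c "
from h import *
c=snap('side','s22')
cv2.imwrite('pics/s22z.png',cv2.resize(c['image'][80:220,260:400],None,fx=4,fy=4,interpolation=cv2.INTER_CUBIC)[...,::-1])"
```

```text
lid top tool: tilt deg about y,x -4.782852811839347 0.23145527810680214 z at 0 0.030177698502161 pct x [-0.0397  0.043 ] y [-0.0506  0.0275]
world normal [-0.0436 -0.0348  0.9984] tilt 3.2002527188005385
rect ((0.5893226861953735, 0.20584891736507416), (0.08463513851165771, 0.10019244998693466), 22.233814239501953)
far edge tool y -0.050574648581814284 x mid 0.002822096412476277
hook_a outer [0.0512 0.0547 0.0584] top 0.0546286102744965 x [-0.0137  0.0149] zmax 0.08617938299218542
t 23.1 pos [0.589  0.2043 0.1231] toolx yaw 22.24340876725663 F [-0.2397  0.4456 -1.4717] w 0.01267026128731524 tilt [-0.032  -0.0007 -0.9995]
GO tool d mm [ -1.5807   0.0079 -46.8867] turn -0.1565912327433665 alt 179.84340876725662 j6 [0.3293 0.5764 0.1971 1.222  0.0097 1.5119]
```

View pics/s22z.png

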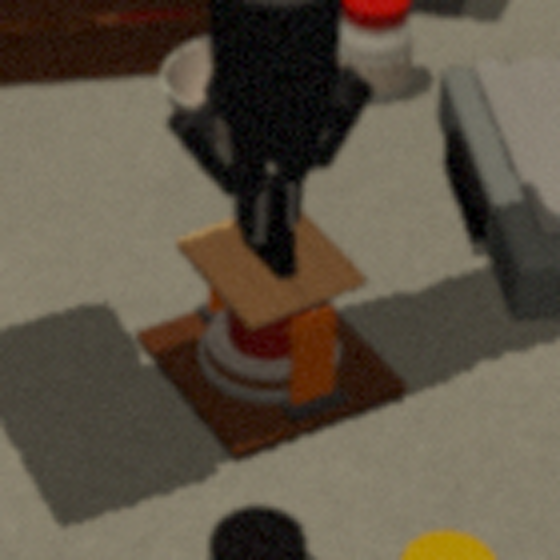

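View pics/w22.png

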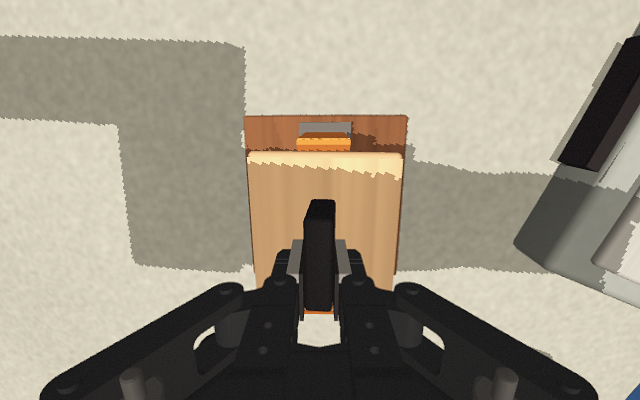

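send_rows --increments '[[[0,0,0.001,0],[0,0,0.001,0],[0,0,0.001,0],[0,0,0.001,0],[0,0,0.001,0],[0,0,0.001,0],[0,0,0,0],[0,0,0,0]]]'

```text
clock: 23.95
eef_pos: [0.589, 0.2043, 0.1169]
tool_rot: [0.981, 0.193, -0.015, -0.003]
ft_force: [0.8, 0.1, -2.0]
grip_width: 0.0125
```

```bash
python3 lk.py w23
```

```text
lid top tool: tilt deg about y,x -4.758271957985002 0.011675468349267658 z at 0 0.030134771309731457 pct x [-0.0396  0.043 ] y [-0.0554  0.0279]
world normal [-0.0452 -0.032   0.9985] tilt 3.17422817505968
rect ((0.5894232988357544, 0.2053571343421936), (0.0850033089518547, 0.11302634328603745), 22.078800201416016)
far edge tool y -0.055540668998588366 x mid 0.0007690210208902892
hook_a outer [0.052  0.0582 0.0584] top 0.054193624055584845 x [-0.0136  0.0148] zmax 0.0865656147641015
t 24.0 pos [0.589  0.2043 0.1169] toolx yaw 22.236706494296136 F [ 0.2863 -0.5761 -1.3405] w 0.012706582436488962 tilt [-0.0313 -0.0005 -0.9995]
GO tool d mm [ -1.7622  -0.0635 -53.0312] turn -0.16329350570386225 alt 179.83670649429615 j6 [0.3293 0.5805 0.1874 1.2075 0.0097 1.512 ]
```

send_rows --increments '[[[0,0,0.001,0],[0,0,0.001,0],[0,0,0.001,0],[0,0,0,0],[0,0,0,0],[0,0,0,0],[0,0,0,0],[0,0,0,0]]]'

```text
clock: 24.8
eef_pos: [0.5892, 0.2045, 0.1143]
tool_rot: [0.981, 0.193, -0.015, -0.003]
ft_force: [0.5, 0.5, -0.1]
grip_width: 0.0125
```

```bash
python3 lk.py w24
```

```text
lid top tool: tilt deg about y,x -4.71546476831494 0.19781235117585583 z at 0 0.030100262336049576 pct x [-0.0397  0.043 ] y [-0.0555  0.0288]
world normal [-0.0443 -0.0349  0.9984] tilt 3.2320866138328688
rect ((0.589943528175354, 0.20481881499290466), (0.08455915004014969, 0.11411880701780319), 22.19859504699707)
far edge tool y -0.05545793846157861 x mid 0.0012076312800894495
hook_a outer [0.0525 0.0584 0.0585] top 0.05457092113157519 x [-0.0137  0.0151] zmax 0.08709195827211212
t 24.85 pos [0.5892 0.2045 0.1143] toolx yaw 22.239535737104593 F [-0.5891  0.0466 -0.7098] w 0.012339268145486476 tilt [-0.0304  0.     -0.9995]
GO tool d mm [ -2.0093   0.0251 -55.6449] turn -0.1604642628954025 alt 179.8395357371046 j6 [0.3294 0.5821 0.1831 1.2005 0.0099 1.5121]
```

send_rows --increments '[[[0,0,0.001,0],[0,0,0.001,0],[0,0,0,0],[0,0,0,0],[0,0,0,0],[0,0,0,0],[0,0,0,0],[0,0,0,0]]]'

```text
clock: 25.65
eef_pos: [0.5895, 0.2046, 0.1131]
tool_rot: [0.981, 0.193, -0.014, -0.003]
ft_force: [0.0, -0.3, 0.6]
grip_width: 0.0126
```

```bash
python3 lk.py w25
```

```text
lid top tool: tilt deg about y,x -4.64222308219968 0.25902188554951466 z at 0 0.030116714091641437 pct x [-0.0397  0.043 ] y [-0.0563  0.0281]
world normal [-0.0438 -0.0368  0.9984] tilt 3.278093679478885
rect ((0.5903692841529846, 0.20506209135055542), (0.08475670218467712, 0.11630187928676605), 22.15290641784668)
far edge tool y -0.056263778241873494 x mid 0.0021112696839277415
hook_a outer [0.0525 0.0589 0.0591] top 0.0550464489724366 x [-0.0134  0.0149] zmax 0.08667522484786988
t 25.7 pos [0.5895 0.2046 0.1131] toolx yaw 22.237564907653976 F [-0.6013  0.1196  0.8992] w 0.012556096144173218 tilt [-0.029   0.0005 -0.9996]
GO tool d mm [ -2.3281   0.0022 -56.8151] turn -0.1624350923460156 alt 179.83756490765398 j6 [0.3295 0.5826 0.1807 1.1962 0.0099 1.5121]
```

send_rows --increments '[[[0,0,0,0],[0,0,0,0],[0,0,0,0],[0,0,0,0],[0,0,0,0],[0,0,0,0],[0,0,0,0],[0,0,0,0]]]' --hand 0.5

```text
clock: 26.5
eef_pos: [0.5898, 0.2046, 0.113]
tool_rot: [0.981, 0.193, -0.014, -0.003]
ft_force: [0.9, 0.2, -0.7]
grip_width: 0.0218
```

```bash
python3 lk.py w26;  python3 -c "
from h import *
c=snap('side','s26')
cv2.imwrite('pics/s26z.png',cv2.resize(c['image'][80:220,260:400],None,fx=4,fy=4,interpolation=cv2.INTER_CUBIC)[...,::-1])
c=load('w26')
cv2.imwrite('pics/w26z.png',cv2.resize(c['image'][90:350,200:440],None,fx=3,fy=2.3)[...,::-1])"
```

```text
lid top tool: tilt deg about y,x -1.2989216687899454 0.33400025036853925 z at 0 0.030365164691523783 pct x [-0.0406  0.0423] y [-0.0567  0.0438]
world normal [ 0.0108 -0.0161  0.9998] tilt 1.1114003864478297
rect ((0.5897809267044067, 0.20477378368377686), (0.08472208678722382, 0.11591729521751404), 22.291309356689453)
far edge tool y -0.05631088821786833 x mid 0.0003265564737897547
hook_a outer [0.0529 0.0559 0.0593] top 0.05557212273809102 x [-0.0137  0.0148] zmax 0.08676315952364039
t 26.55 pos [0.5898 0.2046 0.1129] toolx yaw 22.23448334442725 F [-0.0634 -0.0819  0.2509] w 0.021519205188933698 tilt [-0.0287  0.0004 -0.9996]
GO tool d mm [ -2.5446  -0.1111 -57.0125] turn -0.16551665557274475 alt 179.83448334442727 j6 [0.3294 0.583  0.1808 1.1956 0.0097 1.5121]
```

View pics/s26z.png

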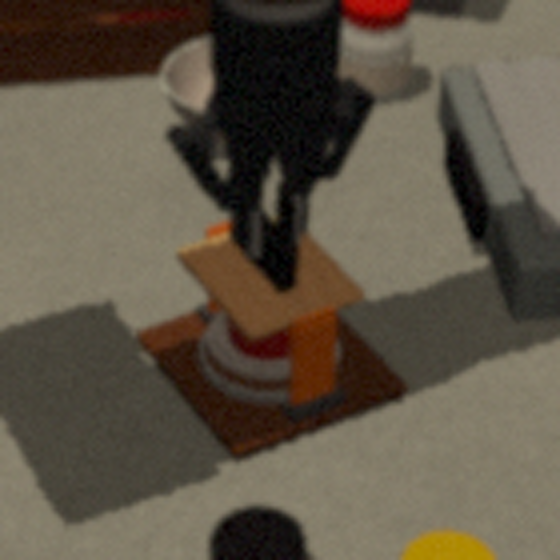

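View pics/w26z.png

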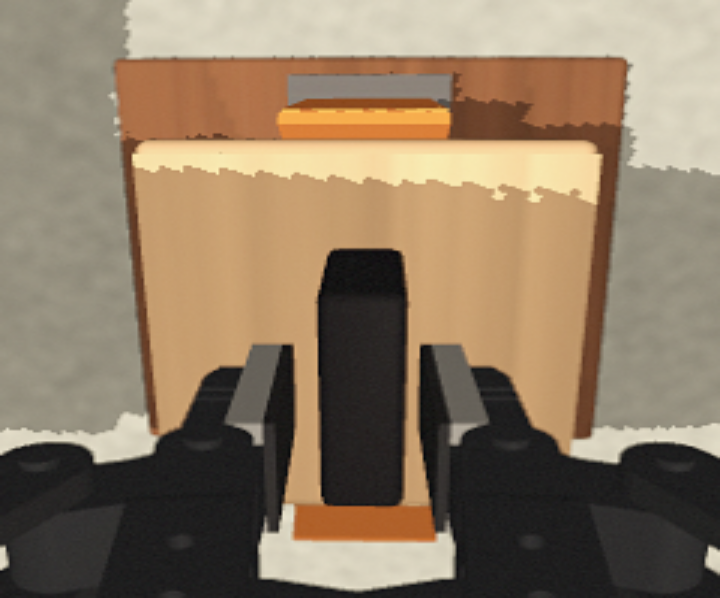

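The wrist view shows the lid resting level on both hook slopes, with the handle between the open pads. I'll lower for a deeper grip.

send_rows --increments '[[[0.001,0,0.002,0],[0.0005,0,0.002,0],[0,0,0.002,0],[0,0,0.002,0],[0,0,0.002,0],[0,0,0.002,0],[0,0,0,0],[0,0,0,0]]]'

```text
clock: 27.4
eef_pos: [0.5906, 0.2051, 0.0993]
tool_rot: [0.981, 0.193, -0.014, -0.003]
ft_force: [-0.2, 1.0, 0.4]
grip_width: 0.0215
```

```bash
python3 lk.py w27;  python3 -c "
from h import *
c=load('w27')
cv2.imwrite('pics/w27z.png',cv2.resize(c['image'][90:350,200:440],None,fx=3,fy=2.3)[...,::-1])"
```

```text
lid top tool: tilt deg about y,x -1.3325342134658722 0.37476908370921236 z at 0 0.01676073291906151 pct x [-0.0419  0.0409] y [-0.057   0.0447]
world normal [ 0.0107 -0.0156  0.9998] tilt 1.0841453169311934
rect ((0.5895398259162903, 0.20507660508155823), (0.08487270772457123, 0.11569608747959137), 22.403274536132812)
far edge tool y -0.05673163151168392 x mid -0.000839177674066505
hook_a outer [0.0531 0.0562 0.0593] top 0.05569434925356494 x [-0.0137  0.0154] zmax 0.08663223749000176
t 27.45 pos [0.5906 0.2051 0.0993] toolx yaw 22.23516223504303 F [-0.5426 -0.2408 -0.0967] w 0.021171150250850847 tilt [-0.0295  0.0001 -0.9996]
GO tool d mm [ -3.9389  -0.0836 -70.6052] turn -0.164837764956971 alt 179.83516223504301 j6 [0.3298 0.5963 0.1666 1.1689 0.0097 1.5125]
```

View pics/w27z.png

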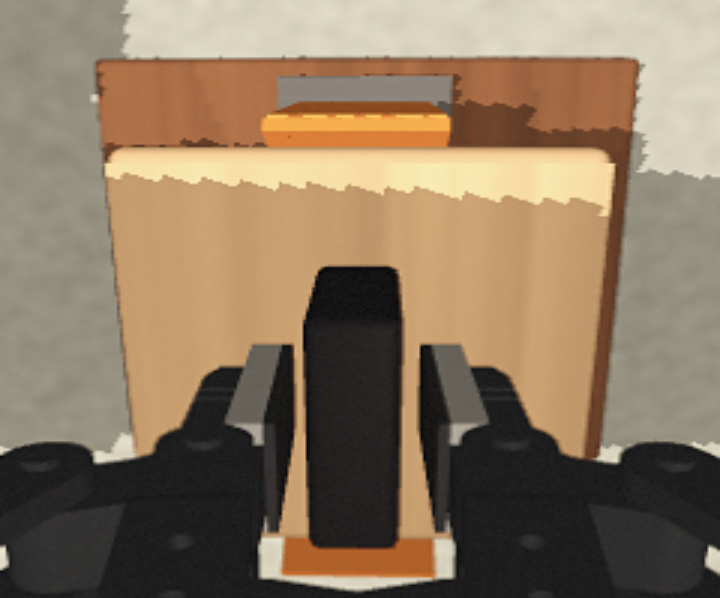

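send_rows --increments '[[[0,0,0,0],[0,0,0,0],[0,0,0,0],[0,0,0,0],[0,0,0,0],[0,0,0,0],[0,0,0,0],[0,0,0,0]]]' --hand 1

```text
clock: 28.25
eef_pos: [0.5907, 0.2051, 0.0994]
tool_rot: [0.981, 0.193, -0.014, -0.003]
ft_force: [0.0, 0.1, 0.1]
grip_width: 0.0133
```

```bash
python3 lk.py w28
```

```text
lid top tool: tilt deg about y,x -0.3256068815489403 0.3302687854615116 z at 0 0.01701727910712856 pct x [-0.0421  0.0408] y [-0.0567  0.0221]
world normal [ 0.0263 -0.008   0.9996] tilt 1.576750844275101
rect ((0.5894309878349304, 0.20525461435317993), (0.08486399799585342, 0.11626201122999191), 22.22301483154297)
far edge tool y -0.056584869073896336 x mid -0.0015558646637617113
hook_a outer [0.0531 0.0592 0.0594] top 0.055450645822572364 x [-0.0134  0.0149] zmax 0.08631374509262407
t 28.3 pos [0.5907 0.2051 0.0994] toolx yaw 22.244147047099226 F [-0.5837  0.4628 -1.722 ] w 0.013161327129124399 tilt [-0.0292  0.0002 -0.9996]
GO tool d mm [ -4.0169  -0.1066 -70.4844] turn -0.15585295290077283 alt 179.84414704709923 j6 [0.3297 0.5962 0.1667 1.1689 0.0096 1.5123]
```

send_rows --increments '[[[0,0,0.002,0],[0,0,0.002,0],[0,0,0.002,0],[0,0,0.002,0],[0,0,0.002,0],[0,0,0,0],[0,0,0,0],[0,0,0,0]]]'

```text
clock: 29.1
eef_pos: [0.5925, 0.2059, 0.0939]
tool_rot: [0.981, 0.193, -0.011, -0.004]
ft_force: [-0.5, 0.3, 3.4]
grip_width: 0.0133
```

```bash
python3 lk.py w29;  python3 -c "
from h import *
c=snap('side','s29')
cv2.imwrite('pics/s29z.png',cv2.resize(c['image'][80:220,260:400],None,fx=4,fy=4,interpolation=cv2.INTER_CUBIC)[...,::-1])"
```

```text
lid top tool: tilt deg about y,x -0.3236391921167026 0.2642412972799518 z at 0 0.01698503233855599 pct x [-0.0421  0.0408] y [-0.055   0.0222]
world normal [ 0.0182 -0.0086  0.9998] tilt 1.151958577651689
rect ((0.5899301767349243, 0.2095593512058258), (0.08501433581113815, 0.11612606793642044), 22.142566680908203)
far edge tool y -0.05583286099820107 x mid -0.002929665280015096
t 29.15 pos [0.5925 0.206  0.0939] toolx yaw 22.236358300358187 F [-0.9017  0.8545  3.487 ] w 0.013020054669674366 tilt [-0.022   0.0029 -0.9998]
GO tool d mm [ -5.5722  -0.0514 -76.0282] turn -0.16364169964181485 alt 179.8363583003582 j6 [0.33   0.5988 0.1559 1.1478 0.0099 1.5127]
```

View pics/s29z.png

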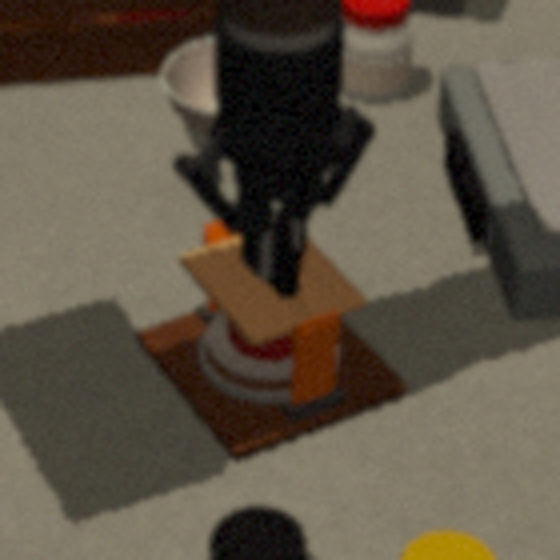

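send_rows --increments '[[[-0.0005,0,0.003,0],[-0.0005,0,0.003,0],[-0.0005,0,0.003,0],[-0.0005,0,0.003,0],[-0.0005,0,0.003,0],[-0.0005,0,0.003,0],[-0.0005,0,0.003,0],[-0.0005,0,0.003,0]]]'

```text
clock: 30.0
eef_pos: [0.5925, 0.2059, 0.0832]
tool_rot: [0.981, 0.193, -0.003, -0.004]
ft_force: [-4.5, -0.7, 16.5]
grip_width: 0.0127
```

```bash
python3 lk.py w30;  python3 -c "
from h import *
c=load('w30')
cv2.imwrite('pics/w30z.png',cv2.resize(c['image'][90:350,200:440],None,fx=3,fy=2.3)[...,::-1])"
```

```text
lid top tool: tilt deg about y,x -0.13710605304924595 0.02012203712512387 z at 0 0.016927895916809224 pct x [-0.0422  0.0408] y [-0.0507  0.0223]
world normal [ 0.0043 -0.008   1.    ] tilt 0.5179285641236918
rect ((0.5900948643684387, 0.2097485363483429), (0.08475874364376068, 0.10602978616952896), 22.118484497070312)
far edge tool y -0.050698922540091514 x mid 0.0010795473703981715
hook_a outer [0.0473 0.0582 0.0584] top 0.054649646979782 x [-0.0138  0.015 ] zmax 0.08634662327987305
t 30.05 pos [0.5924 0.2059 0.0832] toolx yaw 22.229071388113606 F [-4.5867 -1.2245 16.7931] w 0.012747334036301457 tilt [-0.0065  0.0069 -1.    ]
GO tool d mm [ -4.3015  -0.058  -86.8108] turn -0.17092861188639574 alt 179.82907138811362 j6 [0.3304 0.5961 0.1213 1.0998 0.0086 1.5132]
```

View pics/w30z.png

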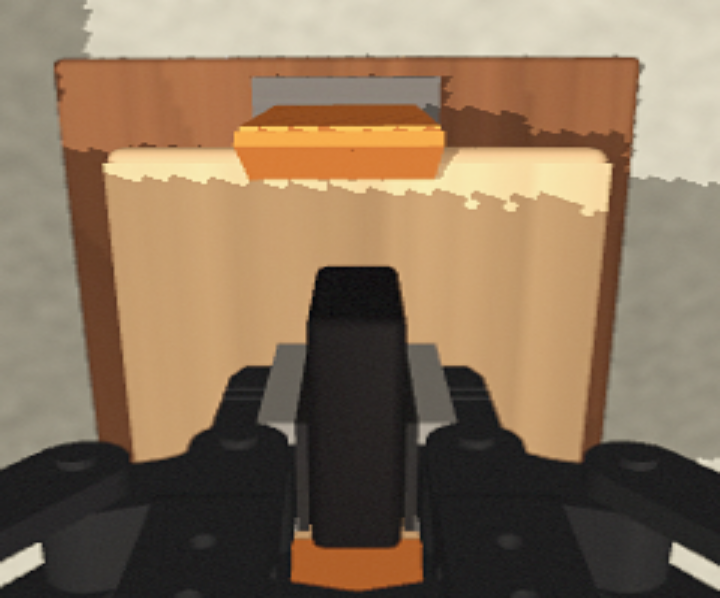

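Hook_a's nose, at zoomed (340,150), now lies over the lid. The lid top is at 0.066 m, below the 0.068 m latch level. Checking hook_b while still pressed.

```bash
cat > hb.py <<'E'
from h import *
import sys
c=snap('side',sys.argv[1])
cv2.imwrite(f'pics/{sys.argv[1]}z.png',cv2.resize(c['image'][80:220,260:400],None,fx=4,fy=4,interpolation=cv2.INTER_CUBIC)[...,::-1])
H,S,V=[cv2.cvtColor(c['image'],cv2.COLOR_RGB2HSV)[...,i].astype(int) for i in range(3)]
v,u=np.nonzero((H>3)&(H<17)&(S>170)&(V>60)); p=pts(c,np.c_[u,v]); k=(p[:,2]>.055)&(p[:,2]<.095)&(np.hypot(p[:,0]-.589,p[:,1]-.2037)<.075); p=p[k]
ax=np.array([-.383,.924]); ex=np.array([.924,.383])
a=(p[:,:2]-[.5893,.2037])@ax; e=(p[:,:2]-[.5893,.2037])@ex
for sg in (1,-1):
    k=(a*sg>.03)
    if k.sum(): print(sg,k.sum(),np.percentile(a[k],[3,50,97]),np.percentile(p[k,2],[5,50,95]))
    k&=p[:,2]>.074
    if k.sum(): print('  high',k.sum(),np.percentile(a[k],[3,50,97]))
E
python3 hb.py s30; cp pics/side0.npz pics/ref.npz; go=1; python3 -c "
from h import *
go(.589,.2037,.17,22.4)"
```

```text
1 25 [0.0459 0.0498 0.0538] [0.0663 0.0729 0.0811]
  high 10 [0.0464 0.0507 0.054 ]
-1 130 [-0.0578 -0.0551 -0.0406] [0.058  0.071  0.0851]
  high 52 [-0.058  -0.055  -0.0516]
t 30.1 pos [0.5925 0.2059 0.0832] toolx yaw 22.227062250727176 F [-4.8884 -0.7362 15.9879] w 0.012733495989433014 tilt [-0.0065  0.0069 -1.    ]
GO tool d mm [ -4.3378  -0.0723 -86.7947] turn -0.17293774927281902 alt 179.82706225072718 j6 [0.3304 0.5962 0.1215 1.0999 0.0087 1.5132]
```

View pics/s30z.png

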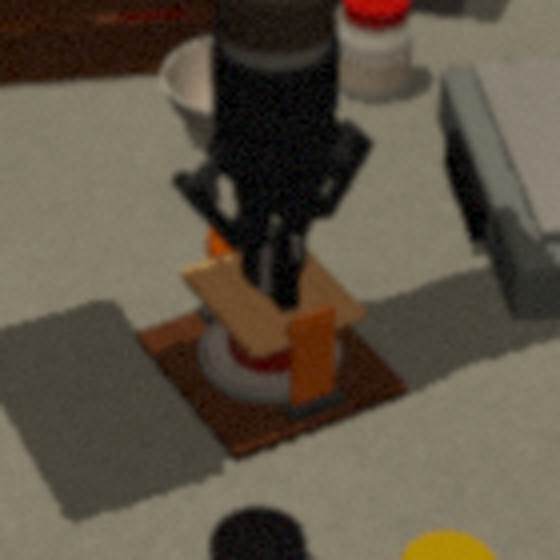

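The side view shows hook_b at zoomed (312,325) standing proud of the lid edge and back at its original position (−55 mm), so both hooks have clicked. Relaxing, then letting go.

send_rows --increments '[[[0,0,-0.001,0],[0,0,0,0],[0,0,0,0],[0,0,0,0],[0,0,0,0],[0,0,0,0],[0,0,0,0],[0,0,0,0]]]'

```text
clock: 30.9
eef_pos: [0.5922, 0.2059, 0.0846]
tool_rot: [0.981, 0.193, -0.002, -0.004]
ft_force: [-0.5, -0.8, 4.6]
grip_width: 0.0127
```

```bash
python3 lk.py w31; python3 hb.py s31
```

```text
lid top tool: tilt deg about y,x -0.28601560013831395 0.15221919445600593 z at 0 0.016938429676926357 pct x [-0.0421  0.0409] y [-0.0508  0.022 ]
world normal [ 0.0026 -0.011   0.9999] tilt 0.6468952637192044
rect ((0.5907894372940063, 0.20760181546211243), (0.08474467694759369, 0.09879416972398758), 22.20716667175293)
far edge tool y -0.050711874823948164 x mid 0.0014515146673692494
hook_a outer [0.0471 0.0582 0.0584] top 0.05423237627454741 x [-0.0138  0.015 ] zmax 0.08598494080975838
t 30.95 pos [0.5922 0.2059 0.0846] toolx yaw 22.23089068520119 F [ 0.5988 -0.1514  4.4723] w 0.013042595602688825 tilt [-0.0062  0.0066 -1.    ]
GO tool d mm [ -4.086    0.0686 -85.358 ] turn -0.16910931479881697 alt 179.83089068520118 j6 [0.3307 0.5944 0.1223 1.1024 0.0082 1.5135]
1 24 [0.0457 0.0493 0.054 ] [0.067  0.074  0.0807]
  high 12 [0.0466 0.051  0.0547]
-1 135 [-0.058  -0.055  -0.0321] [0.0575 0.0701 0.0851]
  high 52 [-0.0579 -0.0542 -0.0506]
```

Lid level (0.6°) with its top at 0.0677 m. Opening.

send_rows --increments '[[[0,0,0,0],[0,0,0,0],[0,0,0,0],[0,0,0,0],[0,0,0,0],[0,0,0,0],[0,0,0,0],[0,0,0,0]]]' --hand 0.2

```text
clock: 31.8
eef_pos: [0.5899, 0.2051, 0.0809]
tool_rot: [0.981, 0.193, -0.006, -0.004]
ft_force: [-0.7, 0.4, 0.4]
grip_width: 0.0342
```

send_rows --increments '[[[0,0,-0.005,0],[0,0,-0.01,0],[0,0,-0.015,0],[0,0,-0.02,0],[0,0,-0.02,0],[0,0,-0.015,0],[0,0,0,0],[0,0,0,0]]]'

```text
clock: 32.6
eef_pos: [0.5918, 0.2049, 0.1742]
tool_rot: [0.981, 0.193, -0.004, -0.004]
ft_force: [0.5, -0.7, -1.3]
grip_width: 0.0342
```

send_rows --increments '[[[0,0.02,-0.005,0],[0,0.035,-0.005,0],[0,0.035,-0.005,0],[0,0.035,0,0],[0,0.035,0,0],[0,0.02,0,0],[0,0,0,0],[0,0,0,0]]]'

```text
clock: 33.4
eef_pos: [0.659, 0.0334, 0.1802]
tool_rot: [0.981, 0.195, -0.009, -0.005]
ft_force: [-0.4, 0.0, 0.2]
grip_width: 0.0338
```

```bash
python3 hb.py s32
python3 - <<'E'
from h import *
go(.589,.2037,.17,22.4)
c=snap('top','t32')
cv2.imwrite('pics/t32z.png',cv2.resize(c['image'][130:280,170:370],None,fx=3.5,fy=3.5,interpolation=cv2.INTER_CUBIC)[...,::-1])
ax=np.array([-.383,.924]); ex=np.array([.924,.383])
for f in ('t32','s32'):
    c=load(f); H,S,V=[cv2.cvtColor(c['image'],cv2.COLOR_RGB2HSV)[...,i].astype(int) for i in range(3)]
    v,u=np.mgrid[0:400,0:640]; p=pts(c,np.c_[u.ravel(),v.ravel()]); k=(np.hypot(p[:,0]-.589,p[:,1]-.204)<.065)&(p[:,2]>.060)&(p[:,2]<.076)&(H.ravel()>8)&(H.ravel()<26)&(S.ravel()>40)&(S.ravel()<180)
    q=p[k]; A=np.c_[q[:,:2]-[.589,.204],np.ones(len(q))]; co=np.linalg.lstsq(A,q[:,2],rcond=None)[0]; print(f,'lid top',co,'tilt deg',np.degrees(np.hypot(*co[:2])),cv2.minAreaRect(q[:,:2].astype(np.float32)))
    kk=(V.ravel()<50)&(np.hypot(p[:,0]-.589,p[:,1]-.204)<.04)&(p[:,2]>.085); print('handle top',np.median(p[kk],0),kk.sum())
    v,u=np.nonzero((H>3)&(H<17)&(S>170)&(V>60)); p=pts(c,np.c_[u,v]); k=(p[:,2]>.072)&(p[:,2]<.095)&(np.hypot(p[:,0]-.589,p[:,1]-.2037)<.075); p=p[k]; a=(p[:,:2]-[.5893,.2037])@ax
    for sg in (1,-1): print(sg,np.percentile(a[a*sg>.03],[3,50,97]))
E
```

```text
1 64 [0.0464 0.0511 0.0557] [0.0692 0.0775 0.0847]
  high 43 [0.0471 0.0523 0.0562]
-1 119 [-0.0579 -0.055  -0.0498] [0.0577 0.0721 0.0852]
  high 47 [-0.057  -0.0546 -0.0509]
t 33.45 pos [0.6588 0.0335 0.1801] toolx yaw 22.466301795250764 F [ 0.4068 -0.4819 -0.1953] w 0.03430902895613455 tilt [-0.0205  0.0049 -0.9998]
GO tool d mm [   0.6898 -183.7862   12.3489] turn 0.06630179525076585 alt -179.93369820474925 j6 [0.0483 0.6102 0.4071 1.388  0.0059 1.227 ]
t32 lid top [-0.0011 -0.0032  0.0664] tilt deg 0.1930280124150252 ((0.5889689326286316, 0.2093450427055359), (0.0852929949760437, 0.10675259679555893), 21.519838333129883)
handle top [0.59   0.2036 0.1004] 133
1 [0.0495 0.053  0.0556]Traceback (most recent call last):
  File "<stdin>", line 12, in <module>
    return _quantile_unchecked(
        a, q, axis, out, overwrite_input, method, keepdims, weights)
    return _ureduce(a,
                    func=_quantile_ureduce_func,
    ...<5 lines>...
                    overwrite_input=overwrite_input,
                    method=method)
    r = func(a, **kwargs)
    result = _quantile(arr,
                       quantiles=q,
    ...<2 lines>...
                       out=out,
                       weights=wgt)
    slices_having_nans = np.isnan(arr[-1, ...])
                                  ~~~^^^^^^^^^
IndexError: index -1 is out of bounds for axis 0 with size 0
```

View pics/t32z.png

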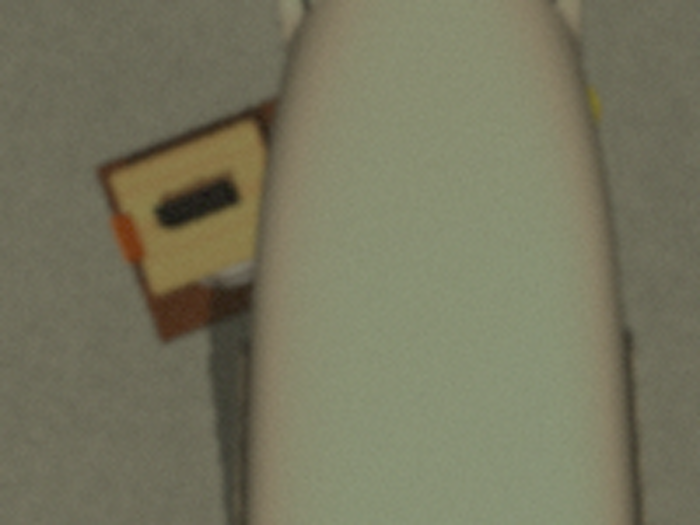

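View pics/s32z.png

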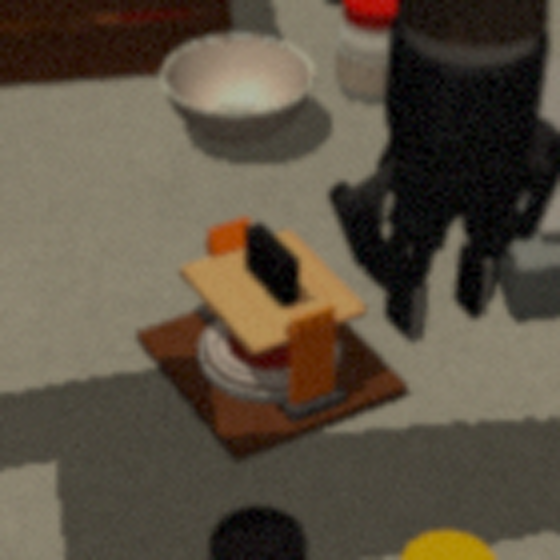

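The side view shows the lid flat under both hooks, with the handle at zoomed (272,265) and the gripper clear. I'll move the arm out of the top view for one last look.

send_rows --increments '[[[0,0.04,-0.005,0],[0,0.04,-0.005,0],[0,0.04,-0.005,0],[-0.02,0.03,-0.005,0],[-0.02,0.03,-0.005,0],[-0.02,0.03,0,0],[-0.01,0.01,0,0],[0,0,0,0]]]'

```text
clock: 34.3
eef_pos: [0.6813, -0.1881, 0.2024]
tool_rot: [0.978, 0.206, -0.011, -0.006]
ft_force: [-0.6, 0.3, -0.7]
grip_width: 0.0344
```

Run:
```python
from h import *
c=snap('top','t33')
cv2.imwrite('pics/t33z.png',cv2.resize(c['image'][130:280,170:370],None,fx=3.5,fy=3.5,interpolation=cv2.INTER_CUBIC)[...,::-1])
ax=np.array([-.383,.924])
H,S,V=[cv2.cvtColor(c['image'],cv2.COLOR_RGB2HSV)[...,i].astype(int) for i in range(3)]
v,u=np.nonzero((H>3)&(H<17)&(S>170)&(V>60)); p=pts(c,np.c_[u,v]); k=(p[:,2]>.06)&(p[:,2]<.095)&(np.hypot(p[:,0]-.589,p[:,1]-.2037)<.075); p=p[k]; a=(p[:,:2]-[.5893,.2037])@ax
for sg in (1,-1):
    b=a[a*sg>.03]; print(sg,len(b),np.percentile(b,[3,50,97]) if len(b) else None)
m=(H>22)&(H<32)&(S>180); m[:140]=0;m[185:]=0;m[:,:300]=0;m[:,350:]=0
v,u=np.nonzero(m); print('yellow centroid',u.mean() if len(u) else None,v.mean() if len(v) else None)
m=(V<45);m[:190]=0;m[222:]=0;m[:,:300]=0;m[:,330:]=0
v,u=np.nonzero(m); print('black',u.mean() if len(u) else None,v.mean() if len(u) else None)
t=load('top0'); V0=cv2.cvtColor(t['image'],cv2.COLOR_RGB2HSV)[...,2]; m=(V0<45);m[:190]=0;m[222:]=0;m[:,:300]=0;m[:,330:]=0
v,u=np.nonzero(m); print('black0',u.mean(),v.mean())
```

```text
1 63 [0.048  0.052  0.0557]
-1 70 [-0.0561 -0.0528 -0.0461]
yellow centroid 323.36296296296297 159.57777777777778
black 314.3526570048309 205.83333333333334
black0 313.95439739413683 205.02931596091204
```

View pics/t33z.png

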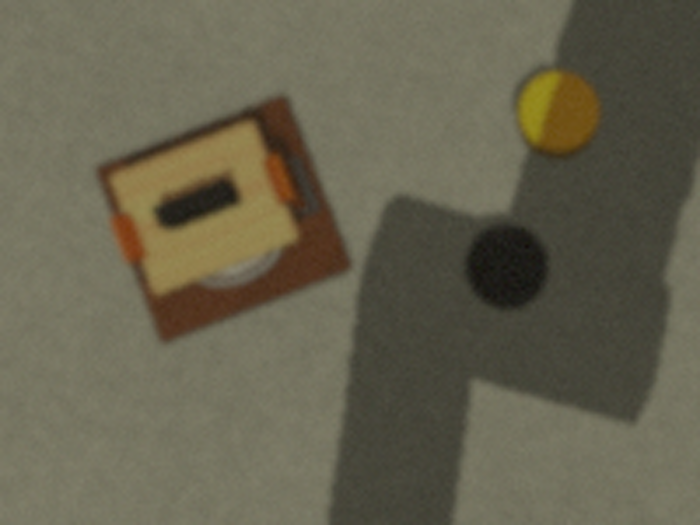

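The top view shows both orange noses, at zoomed (127,238) and (281,178), lying over the lid edges. The yellow and black cheeses are where they were. Handing in.

```bash
python3 -c "
from workcell import order
print(order.job_done())"
```

```text
the job is handed in; nothing more can be done
None
```

The red cheese is upright on the keeper's sprung floor and the lid is latched over it under both hooks. I handed the job in at about 34 s; `job_done` gave no verdict.

- **How it went:** I gripped the lid by its handle and closed in steps while rising, so it levelled from 26° to about 3°. I rested it on the hook slopes, re-gripped lower down, and pushed straight down with a peak of about 17 N until it passed the noses. Then I let go and moved clear.
- **Hooks:** In the last top view both hooks are back at their starting positions (+52 and −53 mm from the keeper's axis), with their noses over the lid's edges.
- **Lid level:** The lid tilts 0.2°. Its top is at about 66 to 68 mm depending on the camera, against a nominal 68 mm.
- **Other cheeses:** Black is within about 1 px of where it stood. The arm's shadow shifted the colour centroid of yellow by about 6 px, but its outline is centred where it was at the start.
- **Disagreements:** The cameras differ by 2 to 4 mm in y. The wrist view put the cheese on the keeper's axis and the top view put it about 2.5 mm off. Both are within the lip's 5.5 mm of play.
- **Not measured:** I did not measure how far the floor is pressed down.

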